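# Align the mirror and record the light reading

### The arm

A 7-joint arm with a two-finger parallel gripper is mounted at the origin on the work surface. World frame = base frame: x ahead of the robot, y to its left, z up, the work surface at z = 0. Lengths are in m, angles in rad, forces in N, time in s.
With the tool pointing down it reaches from about 0.425 to 0.825 m from the base axis. Payload 3.6 kg.
Tool frame: the origin (TCP) lies midway between the tips of the shut fingers; the grasp point (between the pads) lies 19 mm behind it (arm.hold_point_z is the distance from the TCP to the grasp point, in m); x points along the fingers, z is the direction in which the jaws open and shut, and the axes are right-handed (so a half turn about x gives the same grasp; the last joint's range is limited). The gripper opens to 93 mm and grips with 3 to 60 N. Pads are 15 mm wide; open, the fingers measure 128 mm over their backs; the gripper's body (75 mm by 188 mm) begins 65 mm behind the grasp point.
Start: joints at [1.167, 0.615, -0.013, 1.423, 0.008, 1.103, -0.04], TCP at [0.239, -0.604, 0.219] pointing down, gripper open.
Joint ranges: [-3.12, 3.12], [-0.3, 2.06], [-1.34, 1.32], [0.26, 2.42], [-1.36, 4.5], [0.01, 1.98], [-2.84, 2.84]. Speed limits (rad/s): [2.79, 2.79, 3.14, 3.14, 3.14, 3.14, 3.14].

### API

Orientations are given as a 3x3 rotation matrix whose columns are the frame's x, y, z axes.
In Python, from plant import read_state, imaging, workorder, arm gives the robot as it stands.
- The arm moves only by the tool step_arm, never from a script. Its argument "moves" is a list of rows, each an object with "delta_rot": the turn, a rotation vector about the tool's x, y, z in rad, a list of three; "slide": the shift along the tool's x, y, z in m, a list of three; "jaw": the closure in counts, from 0 (fully open) to 255 (shut). A call has 1 to 12 rows; each row shifts and turns the commanded pose from where the row before left it, along the tool's axes as they then stand; what a row does not reach is not made up. A row lasts 1/8 s, in which the tool goes at most 62.5 mm and 10.7 degrees, less where a joint would pass 70% of its speed; a pose out of reach is approached as far as the arm can. A call is refused whole if a number of a shift passes 0.0625 or a number of a turn 0.188, either way. A call with a gripper value outside its range is refused whole. The fingers move at their own pace and stop on an object; the grip force is fixed at half the most. Time passes only in rows, so rows that do not move let the fingers close. It gives the time, the measured TCP pose, the force and the opening at its end, in the units of the state.
- read_state(): the state, without advancing time (a new reading comes with each control period).
- imaging.capture(name): name is "scene" or "top" or "wrist"; returns a dict with "img" (400x640x3 uint8, red, green, blue), "fx", "fy", "cx", "cy" (pixels), "R" (3x3) and "t" (3): a world point X has camera coordinates R X + t; the wrist camera has in their place "T_tool_cam" (4x4, takes a point from camera to tool coordinates, whose origin is the TCP and whose axes are the tool frame's). Camera axes: x right, y down, z forward; pixel columns grow to the right and rows downward; lengths in m; the calibration is good to about 2 mm. The wrist camera is an equidistant fisheye: a pixel r from the principal point sees the ray r / f radians off the axis. A picture is of the moment at which its call begins: read the wrist's pose just before it. There is no depth.
- workorder.job_done(): hands the job in, once; it reports no verdict.
Trained networks look in a picture, given as the dict that the camera call returned (one of the last four; its "shot" number tells which), for a name from the list of things; names that differ only in an ending like _2 or _b are one class to them, and where a whole thing is asked for, a point or a joint stands for the part that bears it (a point fixed in the world has none). Each returns a list of dicts, best first, with "score" (0 to 1); they miss things now and then, are a little off and sometimes report something else, mostly with a low value. They report only what shows in the picture. A call takes as long as a camera call.
- imaging.look_for(picture, target): "box" ([left, top, width, height] in pixels, round what is visible of it).
- imaging.outline_of(picture, target): "mask" (400x640 bool, what is visible of it) and "box" ([left, top, width, height] in pixels, round what is visible of it).
The state is a dict: "t": time; "q": joint angles; "joint_vel": joint speeds; "joint_torque": joint torques, N m; "eef_pos": TCP position; "orientation": TCP orientation; "contact_force": force on the tool from outside, world axes, zero at the start; "moment": the same for the moment, N m; "gripper_width": opening from 0.0 (shut) to 1.0 (fully open).
Only numpy, scipy, OpenCV 4.12 (cv2) and the standard library are available. Lean on these libraries where they do the work, as an engineer would, in place of code of your own. Each camera call takes 0.05 s, during which the arm holds its last target.

### The job

Set up the light demonstration: move every white lidded jar off the target screen and stand it upright in the shallow tray, and turn the two brass screws on the mirror mount until the red spot lies wholly inside the ring printed on the screen. Only when both are done, use the stylus from the yellow stand to push the recessed white button on the light meter fully down with its tip, let the button come up again, and put the stylus back upright in its stand with its collar resting on the stand's top, leaving the spot in the ring and the jars in the tray.

Things in the scene. Friction and masses are not known exactly. Their poses are not given: they have to be found in the camera images.
- jar0_mid (a point): White plastic jar with screw lid, 38 mm diameter, 40 mm tall, 35 to 80 g; this point is its centre, half-way up; its z axis points up out of the lid. 2 to 4 such jars are present, at first standing on the screen; absent ones are None.
- jar1_mid (a point): White plastic jar with screw lid, 38 mm diameter, 40 mm tall, 35 to 80 g; this point is its centre, half-way up; its z axis points up out of the lid. 2 to 4 such jars are present, at first standing on the screen; absent ones are None.
- jar2_mid (a point): White plastic jar with screw lid, 38 mm diameter, 40 mm tall, 35 to 80 g; this point is its centre, half-way up; its z axis points up out of the lid. 2 to 4 such jars are present, at first standing on the screen; absent ones are None.
- jar3_mid (a point): White plastic jar with screw lid, 38 mm diameter, 40 mm tall, 35 to 80 g; this point is its centre, half-way up; its z axis points up out of the lid. 2 to 4 such jars are present, at first standing on the screen; absent ones are None.
- tray_in (a point): Centre of the inner floor of the fixed shallow open tray, 200 x 200 mm outside, walls 4 mm thick and 24 mm high, floor 4 mm thick; x and y axes run along its sides.
- unit: Fixed optics unit, base 380 x 140 mm: aluminium deck (175 x 68 mm, top 130 mm up) with two brass screws, a low black turret disc carrying a round mirror (62 mm) at its -y side, a grey light box 127 mm tall at the +x end. Origin on the table below the turret axis. Screw a at x = -100 mm, y = 0; screw b on the turret axis. The spot falls on its -y side; its line from the axis swings with the turret.
- knob_a (a point): Middle of the head of screw a: upright brass thumb screw, round knurled head 26 mm in diameter and 28 mm tall, its underside 12 mm above the deck (deck top 130 mm above the table), free all round.
- knob_b (a point): Middle of the head of screw b, the same size and height as screw a, on the turret axis, 100 mm further along the unit's +x.
- screw_a (a joint): Turn of screw a, rad, positive counter-clockwise seen from above, range -4.2 to 4.2, starts within 2.6 of 0. Friction 0.04 N m; stays where left. One positive rad swings turret, mirror and spot 0.064 rad counter-clockwise about the turret axis: the spot moves about 14 mm towards the unit's +x. With both screws at 0 the spot is at x = 0, y = -220 mm of the unit.
- screw_b (a joint): Turn of screw b relative to the turret, rad, same sense, range and friction; starts between 1.9 and 2.8. One positive rad moves the spot 14 mm straight towards the turret axis (roughly the unit's +y).
- spot (a point): Centre of the red light spot, 7 mm in diameter, on the screen. It can lie hidden under a jar or shine beyond the screen's edge.
- screen: Fixed white target plate lying on the table, 180 x 170 x 5 mm (x, y, z); origin at the centre of its underside.
- mark (a point): Centre of the black ring printed in the middle of the screen, on its top face; the ring's inner diameter is 16 mm, so the spot lies wholly inside when its centre is within 4.5 mm of this point.
- stand: Fixed yellow stylus stand, a block 54 x 54 x 60 mm with one square hole 16 mm wide and 56 mm deep in the middle of its top, sides along x and y; origin at the centre of its underside.
- stylus_grip (a point): Middle of the stylus handle. Stylus, 60 g: round aluminium handle 16 mm thick, 55 mm long; below it a black collar 24 mm wide, 5 mm thick; then a steel shaft 8 mm thick, 40 mm long, and a tip 6 mm thick, 10 mm long. z up the handle; the collar's underside is 32.5 mm below this point, the tip's end 82.5 mm. It starts upright in the stand, collar on its top.
- stylus_tip (a point): End of the stylus tip, on its axis.
- button_top (a point): Centre of the top of the white button, 11.6 mm in diameter, in a round hole 15 mm in diameter in the top of the fixed grey light meter (100 x 80 x 36 mm). Unpressed the button's top lies 5 mm below the meter's top, 25 mm from the meter's centre towards its -x end; beyond the centre is a dark display.
- record (a joint): How far the button is pushed down, m, 0 to 0.004 (fully down). A spring returns it: about 1.2 N to start it and 4 N fully down; it counts as pushed from 0.0032.

How it is judged:
On the way, in this order (a step that is already met when the one before it is completed fails the run):
1. all jars stand in the tray and the spot lies inside the ring (x of jar0_mid in the frame of tray_in between -0.09 and 0.09 m and y of jar0_mid in the frame of tray_in between -0.09 and 0.09 m and z of jar0_mid in the frame of tray_in between 0.012 and 0.028 m and angle between each of jar0_mid, jar1_mid, jar2_mid, jar3_mid's own z axis and vertical below 0.25 rad and x of jar1_mid in the frame of tray_in between -0.09 and 0.09 m and y of jar1_mid in the frame of tray_in between -0.09 and 0.09 m and z of jar1_mid in the frame of tray_in between 0.012 and 0.028 m and x of jar2_mid in the frame of tray_in between -0.09 and 0.09 m and y of jar2_mid in the frame of tray_in between -0.09 and 0.09 m and z of jar2_mid in the frame of tray_in between 0.012 and 0.028 m and x of jar3_mid in the frame of tray_in between -0.09 and 0.09 m and y of jar3_mid in the frame of tray_in between -0.09 and 0.09 m and z of jar3_mid in the frame of tray_in between 0.012 and 0.028 m and horizontal distance between spot and mark below 0.0045 m), for 0.3 s.
2. the stylus tip has pushed the meter's button fully down, with the spot inside the ring (value of joint record above 0.0032 m and distance between stylus_tip and button_top below 0.009 m and horizontal distance between spot and mark below 0.0045 m), for 0.1 s.
At the end, for the whole second after the job is handed in: Every jar present stands upright (within 0.25 rad) on the tray's floor; the spot's centre is within 4.5 mm of the mark; the stylus stands in its stand within 0.12 rad of upright with its collar on the stand's top; the button is up again (all of step 1 and x of stylus_grip in the frame of stand between -0.008 and 0.008 m and y of stylus_grip in the frame of stand between -0.008 and 0.008 m and z of stylus_grip in the frame of stand between 0.088 and 0.097 m and angle between stylus_grip's own z axis and vertical below 0.12 rad and value of joint record below 0.001 m); the robot touches nothing.
It fails at once if the meter's button is pushed down while the spot is outside the ring or a jar stands on the screen (value of joint record above 0.0032 m and (not (horizontal distance between spot and mark below 0.0045 m) or (x of jar0_mid in the frame of screen between -0.09 and 0.09 m and y of jar0_mid in the frame of screen between -0.085 and 0.085 m and z of jar0_mid in the frame of screen below 0.05 m) or (x of jar1_mid in the frame of screen between -0.09 and 0.09 m and y of jar1_mid in the frame of screen between -0.085 and 0.085 m and z of jar1_mid in the frame of screen below 0.05 m) or (x of jar2_mid in the frame of screen between -0.09 and 0.09 m and y of jar2_mid in the frame of screen between -0.085 and 0.085 m and z of jar2_mid in the frame of screen below 0.05 m) or (x of jar3_mid in the frame of screen between -0.09 and 0.09 m and y of jar3_mid in the frame of screen between -0.085 and 0.085 m and z of jar3_mid in the frame of screen below 0.05 m))).
Of jar0, jar1, jar2, jar3 only 2 to 4 are there at a start; the rules pass over those that are not, and their reading is None.
At some moment in a run one of jar0, jar1, jar2, jar3 may be knocked a few centimetres aside while the robot is not near it.
It also fails if it takes over 208 s, if anything falls off the work surface, if the arm or the gripper's body presses on something with over 40 N, if the wrist force passes 120 N, or if a joint passes its speed limit or range.

## Working session

There is one attempt and no reset: what is moved stays moved. The work goes in short steps, Python scripts to look and compute and a tool call to move; the robot and the scene stay as the last step left them, time stands still between calls to the robot, and variables do not carry over. Pictures are saved under pics/ and viewed, and the job is handed in when it is done.

Besides the shell and the picture viewer there is one more tool, called after ">>>" as a command line: name --argument value ..., lists and objects as JSON in quotes. step_arm: Moves the arm, as the interface text tells. Its arguments: {"type":"object","properties":{"moves":{"type":"array","items":{"type":"object","properties":{"delta_rot":{"type":"array","items":{"type":"number"}},"slide":{"type":"array","items":{"type":"number"}},"jaw":{"type":"number"}}}}},"required":["moves"]}

```bash
ls; mkdir -p pics; cat > h.py <<'E'
import numpy as np, cv2
from plant import read_state, imaging, workorder, arm
def cap(n,fn):
    s=read_state(); c=imaging.capture(n)
    cv2.imwrite('pics/'+fn+'.png',c['img'][:,:,::-1]); c['s']=s; return c
def ray(c,u,v):
    d=np.array([(u-c['cx'])/c['fx'],(v-c['cy'])/c['fy'],1.])
    R=np.array(c['R']);t=np.array(c['t']); return -R.T@t, R.T@d
def at(c,u,v,z):
    o,d=ray(c,u,v); return o+d*(z-o[2])/d[2]
def proj(c,X):
    p=np.array(c['R'])@np.array(X)+np.array(c['t']); return c['fx']*p[0]/p[2]+c['cx'],c['fy']*p[1]/p[2]+c['cy']
def wray(c,u,v):
    T=np.array(c['T_tool_cam']);s=c['s'];Rt=np.array(s['orientation']);p=np.array(s['eef_pos'])
    x,y=(u-c['cx'])/c['fx'],(v-c['cy'])/c['fy'];r=np.hypot(x,y);k=np.sin(r)/r if r>1e-9 else 1
    d=np.array([x*k,y*k,np.cos(r)]); return Rt@T[:3,3]+p, Rt@T[:3,:3]@d
def wat(c,u,v,z):
    o,d=wray(c,u,v); return o+d*(z-o[2])/d[2]
E
python3 - <<'E'
from h import *
np.set_printoptions(precision=4,suppress=True)
s=read_state();print(s)
print([x for x in dir(arm) if x[0]!='_'],arm.hold_point_z)
for n in ['scene','top','wrist']:
    c=cap(n,n+'0')
    print(n,{k:c[k] for k in c if k not in('img','s')})
    for k in ['jar0_mid','tray_in','unit','knob_a','knob_b','screen','mark','spot','stand','stylus_grip','button_top']:
        print(k,[(round(d['score'],2),np.round(d['box']).tolist()) for d in imaging.look_for(c,k)[:5]])
E
```

```text
pics
{'t': 0.0, 'q': array([ 1.1675,  0.6159, -0.0126,  1.4249,  0.0081,  1.1034, -0.0404]), 'joint_vel': array([-0.0004,  0.    , -0.0018, -0.0006, -0.0003,  0.0027, -0.0012]), 'joint_torque': array([ -0.0001, -45.8935,   0.209 , -16.5745,  -0.0611,   0.0206,
         0.0003]), 'eef_pos': array([ 0.2389, -0.6037,  0.2175]), 'orientation': array([[-0.001 ,  0.9298,  0.368 ],
       [ 0.0024,  0.368 , -0.9298],
       [-1.    , -0.    , -0.0026]]), 'contact_force': array([-1.1784, -0.2966, -0.0382]), 'moment': array([-0.0686,  0.0112,  0.0438]), 'gripper_width': 0.9975827434149864}
['MotionError', 'hold_point_z'] 0.0188
scene {'fx': 462.133611682418, 'fy': 462.133611682418, 'cx': 322.35239426956224, 'cy': 191.33157442665407, 'R': array([[ 0.7096,  0.7045,  0.0116],
       [ 0.4835, -0.4749, -0.7353],
       [-0.5125,  0.5274, -0.6777]]), 't': array([-0.3991, -0.1786,  1.3721]), 'shot': 1}
jar0_mid [(0.26, [342.0, 99.0, 154.0, 116.0])]
tray_in [(0.85, [111.0, 222.0, 136.0, 112.0]), (0.65, [240.0, 213.0, 39.0, 39.0]), (0.26, [255.0, 204.0, 10.0, 25.0])]
unit [(0.63, [343.0, 97.0, 151.0,
[... 1220 characters left out ...]
])]
screen [(0.9, [252.0, 153.0, 74.0, 78.0])]
mark [(0.97, [254.0, 152.0, 70.0, 78.0]), (0.21, [362.0, 221.0, 13.0, 9.0])]
spot [(0.64, [188.0, 199.0, 20.0, 11.0])]
stand [(0.74, [358.0, 217.0, 24.0, 22.0])]
stylus_grip []
button_top []
wrist {'fx': 309.70691628693146, 'fy': 309.70691628693146, 'cx': 321.32643914806033, 'cy': 197.780314467325, 'T_tool_cam': array([[ 0.0006, -0.26  ,  0.9656, -0.1666],
       [ 0.0012, -0.9656, -0.26  ,  0.072 ],
       [ 1.    ,  0.0013, -0.0003,  0.0003],
       [ 0.    ,  0.    ,  0.    ,  1.    ]]), 'shot': 3}
jar0_mid []
tray_in [(0.57, [88.0, 0.0, 136.0, 54.0])]
unit []
knob_a []
knob_b []
screen []
mark []
spot []
stand []
stylus_grip []
button_top []
```

```bash
python3 - <<'E'
import cv2
a=cv2.imread('pics/scene0.png')[80:350,90:520]; cv2.imwrite('pics/s0c.png',cv2.resize(a,(800,502),interpolation=cv2.INTER_CUBIC))
a=cv2.imread('pics/top0.png')[100:310,150:490]; cv2.imwrite('pics/t0c.png',cv2.resize(a,(800,494),interpolation=cv2.INTER_CUBIC))
E
```

```text
(no output)
```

View pics/s0c.png

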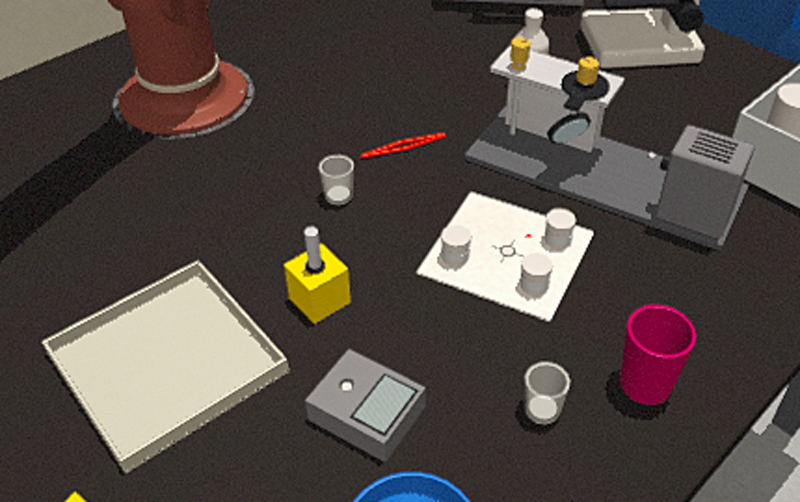

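View pics/t0c.png

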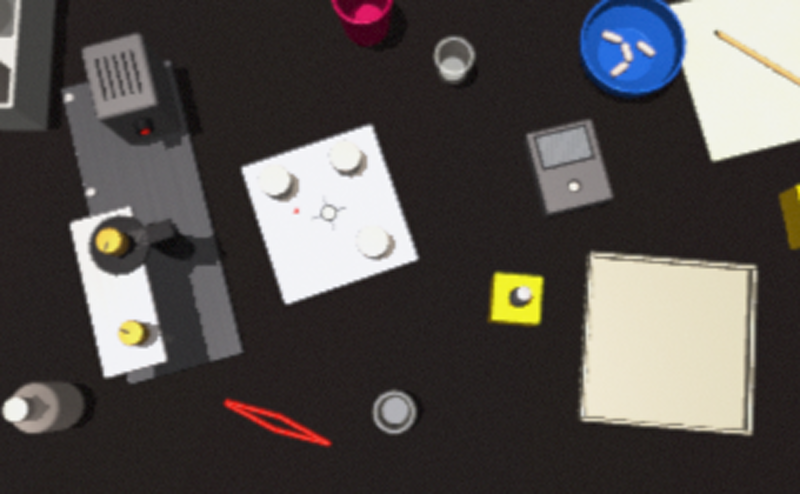

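View pics/wrist0.png

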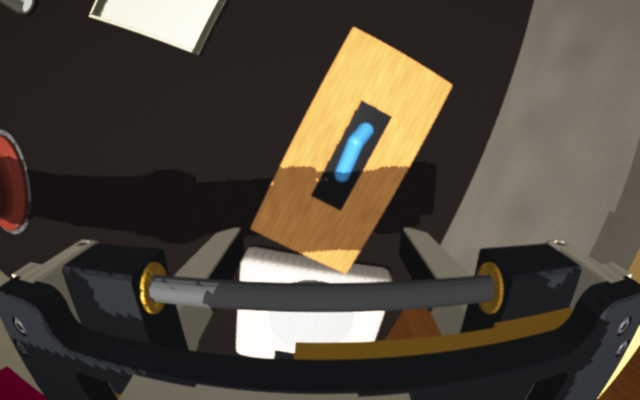

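The scene shows three jars on the screen (top crop ≈(275,181), (347,156), (374,241)). The spot is at (296,211), left of the ring at (329,212). The stand is at (516,297), the tray is on the right, and the button is at (574,186). Next I'll get positions.

```bash
python3 - <<'E'
from h import *
np.set_printoptions(precision=4,suppress=True)
c=cap('top','top1'); s=cap('scene','sc1')
f=340/800
def T(u,v,z): return at(c,u*f+150,v*f+100,z)
g=430/800
def S(u,v,z): return at(s,u*g+90,v*g+80,z)
for n,tp,sp,z in [('jarA',(275,180),(560,216),.045),('jarB',(347,155),(537,263),.045),('jarC',(374,240),(456,233),.045),
 ('mark',(329,212),(507,251),.005),('spot',(296,211),(529,236),.005),('knob_a',(130,332),(520,42),.17),('knob_b',(111,241),(588,62),.17),
 ('button',(574,186),(347,385),.031),('stylustop',(524,292),(312,230),.1215+.0),
 ('tray1',(590,253),(197,263),.024),('tray2',(757,267),(43,345),.024),('tray3',(583,420),(287,366),.024),('tray4',(751,434),(124,467),.024),
 ('st1',(494,272),(0,0),.06),('st2',(544,275),(0,0),.06),('st3',(490,320),(0,0),.06),('st4',(541,324),(0,0),.06),
 ('scr1',(243,166),(473,194),.005),('scr2',(373,125),(592,234),.005),('scr3',(417,259),(550,317),.005),('scr4',(286,304),(419,271),.005)]:
    a=T(*tp,z);b=S(*sp,z); print(n,a[:2],b[:2],np.hypot(*a[:2]).round(3))
E
```

```text
jarA [0.6265 0.165 ] [0.6268 0.1683] 0.648
jarB [0.6575 0.0793] [0.6596 0.0825] 0.662
jarC [0.5543 0.0458] [0.5543 0.0499] 0.556
mark [0.5949 0.1036] [0.5965 0.1034] 0.604
spot [0.596  0.1443] [0.5987 0.1452] 0.613
knob_a [0.4396 0.2905] [0.4424 0.2894] 0.527
knob_b [0.5344 0.3152] [0.5382 0.3168] 0.62
button [ 0.6232 -0.1954] [ 0.6241 -0.1934] 0.653
stylustop [ 0.4863 -0.1223] [ 0.4886 -0.1213] 0.501
tray1 [ 0.5422 -0.214 ] [ 0.3507 -0.2025] 0.583
tray2 [ 0.5258 -0.4148] [ 0.337  -0.3986] 0.67
tray3 [ 0.3446 -0.2006] [ 0.5539 -0.221 ] 0.399
tray4 [ 0.3289 -0.3971] [ 0.5378 -0.4142] 0.516
st1 [ 0.5149 -0.0949] [-0.3738 -0.1052] 0.524
st2 [ 0.5116 -0.153 ] [-0.3738 -0.1052] 0.534
st3 [ 0.4592 -0.0897] [-0.3738 -0.1052] 0.468
st4 [ 0.4548 -0.1485] [-0.3738 -0.1052] 0.478
scr1 [0.6526 0.2115] [0.49   0.1535] 0.686
scr2 [0.7057 0.0504] [0.6551 0.2079] 0.708
scr3 [ 0.5367 -0.0052] [0.7063 0.0564] 0.537
scr4 [0.4812 0.1538] [ 0.5415 -0.0029] 0.505
```

>>> step_arm --moves '[{"delta_rot":[-0.171,0,0]},{"delta_rot":[-0.171,0,0]},{"delta_rot":[-0.171,0,0]},{"delta_rot":[-0.171,0,0]},{"delta_rot":[-0.17,0,0]},{"delta_rot":[-0.17,0,0]},{"delta_rot":[-0.17,0,0]}]'

```text
schema error: expected keys delta_rot, slide, jaw
```

>>> step_arm --moves '[{"slide":[0,0.05,0.03]},{"slide":[0,0.05,0.03]},{"slide":[0,0.05,0.03]},{"slide":[0,0.05,0.03]},{"slide":[0,0.05,0.03]},{"slide":[0,0.05,0.03]},{"slide":[0,0.05,0.03]},{"slide":[0,0.05,0.03]},{"slide":[0,0.05,0.03]},{"slide":[0,0.05,0.03]},{"slide":[0,0.05,0.03]},{"slide":[0,0.05,0.03]}]'

```text
schema error: expected keys delta_rot, slide, jaw
```

```bash
python3 - <<'E'
from h import *
np.set_printoptions(precision=4,suppress=True)
c=cap('wrist','w1'); s=c['s'];print(s['t'],s['eef_pos'],s['orientation'],s['q'])
for k in ['jar0_mid','mark','spot','stand','stylus_grip','button_top','screen','unit','knob_a']:
    print(k,[(round(d['score'],2),np.round(d['box']).tolist()) for d in imaging.look_for(c,k)[:5]])
E
```

```text
1.9 [ 0.2392 -0.6044  0.2186] [[-0.      0.9298  0.368 ]
 [ 0.0001  0.368  -0.9298]
 [-1.      0.     -0.0001]] [ 1.1675  0.6149 -0.0126  1.4234  0.0081  1.1034 -0.0404]
jar0_mid []
mark []
spot []
stand []
stylus_grip []
button_top []
screen []
unit [(0.18, [89.0, 0.0, 134.0, 52.0])]
knob_a []
```

View pics/w1.png

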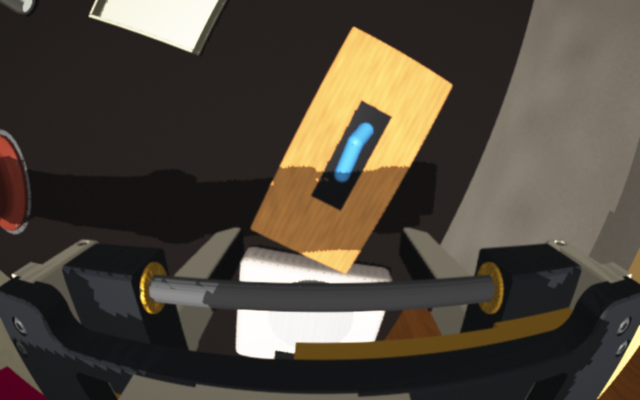

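The wrist picture hasn't changed because the moves were refused: every row needs all three keys.

>>> step_arm --moves '[{"delta_rot":[-0.171,0,0],"slide":[0,0,0],"jaw":0},{"delta_rot":[-0.171,0,0],"slide":[0,0,0],"jaw":0},{"delta_rot":[-0.171,0,0],"slide":[0,0,0],"jaw":0},{"delta_rot":[-0.171,0,0],"slide":[0,0,0],"jaw":0},{"delta_rot":[-0.17,0,0],"slide":[0,0,0],"jaw":0},{"delta_rot":[-0.17,0,0],"slide":[0,0,0],"jaw":0},{"delta_rot":[-0.17,0,0],"slide":[0,0,0],"jaw":0}]'

```text
t: 3.28
eef_pos: [0.239, -0.6044, 0.2186]
orientation: [[-0.0, -0.005, 1.0], [-0.0, 1.0, 0.005], [-1.0, -0.0, -0.0]]
contact_force: [-0.4, -0.4, 0.6]
gripper_width: 0.999
```

>>> step_arm --moves '[{"delta_rot":[0,0,0],"slide":[0,0.05,0.03],"jaw":0},{"delta_rot":[0,0,0],"slide":[0,0.05,0.03],"jaw":0},{"delta_rot":[0,0,0],"slide":[0,0.05,0.03],"jaw":0},{"delta_rot":[0,0,0],"slide":[0,0.05,0.03],"jaw":0},{"delta_rot":[0,0,0],"slide":[0,0.05,0.03],"jaw":0},{"delta_rot":[0,0,0],"slide":[0,0.05,0.03],"jaw":0},{"delta_rot":[0,0,0],"slide":[0,0.05,0.03],"jaw":0},{"delta_rot":[0,0,0],"slide":[0,0.05,0.03],"jaw":0},{"delta_rot":[0,0,0],"slide":[0,0.05,0.03],"jaw":0},{"delta_rot":[0,0,0],"slide":[0,0.05,0.03],"jaw":0},{"delta_rot":[0,0,0],"slide":[0,0.05,0.03],"jaw":0},{"delta_rot":[0,0,0],"slide":[0,0.05,0.03],"jaw":0}]'

```text
t: 4.78
eef_pos: [0.6002, -0.0031, 0.2189]
orientation: [[0.001, 0.001, 1.0], [-0.0, 1.0, -0.001], [-1.0, -0.0, 0.001]]
contact_force: [-0.2, -0.1, 0.3]
gripper_width: 0.999
```

```bash
python3 - <<'E'
from h import *
np.set_printoptions(precision=4,suppress=True)
c=cap('wrist','w2'); s=c['s'];print(s['t'],s['eef_pos'],s['orientation'],s['q'])
for k in ['jar0_mid','mark','spot','stand','stylus_grip','button_top','screen','unit','knob_a']:
    print(k,[(round(d['score'],2),np.round(d['box']).tolist()) for d in imaging.look_for(c,k)[:5]])
E
```

```text
4.775 [ 0.6002 -0.0031  0.2189] [[ 0.0007  0.0006  1.    ]
 [-0.0005  1.     -0.0006]
 [-1.     -0.0005  0.0007]] [ 0.2105  0.5613 -0.3961  1.5682  0.2384  1.0595 -0.2486]
jar0_mid []
mark []
spot []
stand [(0.73, [236.0, 244.0, 22.0, 38.0])]
stylus_grip [(0.38, [234.0, 275.0, 5.0, 7.0])]
button_top []
screen [(0.88, [224.0, 8.0, 182.0, 172.0]), (0.42, [182.0, 0.0, 139.0, 58.0])]
unit [(0.87, [181.0, 0.0, 141.0, 57.0])]
knob_a []
```

View pics/w2.png

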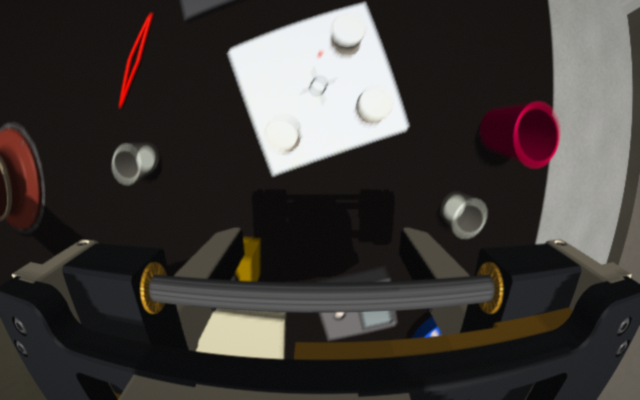

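Wrist view: jars at (347,28), (376,101) and (283,132); spot (320,54); mark (318,86).

```bash
cat > wj.py <<'E'
from h import *
np.set_printoptions(precision=4,suppress=True)
def jars(c,z=.045,wrist=True):
    # bright low-texture discs: print centroid refine not needed
    pass
E
python3 - <<'E'
from h import *
np.set_printoptions(precision=4,suppress=True)
c=imaging.capture('wrist');c['s']=read_state()
for n,u,v,z in [('A',348,25,.045),('B',376,100,.045),('C',282,130,.045),('mark',318,86,.005),('spot',320,54,.005)]:
    print(n,wat(c,u,v,z))
a=c['img'][:190,200:430,::-1]; cv2.imwrite('pics/w2c.png',cv2.resize(a,None,fx=3,fy=3,interpolation=cv2.INTER_CUBIC))
E
```

```text
A [0.6284 0.1699 0.045 ]
B [0.659 0.085 0.045]
C [0.556  0.0514 0.045 ]
mark [0.5952 0.1034 0.005 ]
spot [0.5976 0.1436 0.005 ]
```

View pics/w2c.png

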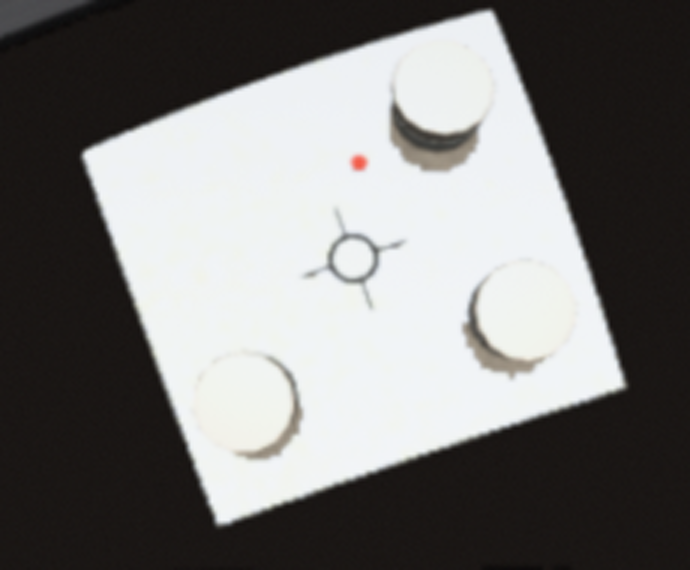

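>>> step_arm --moves '[{"delta_rot":[0,0,0],"slide":[0,0.05,-0.045],"jaw":0},{"delta_rot":[0,0,0],"slide":[0.05,0,0],"jaw":0},{"delta_rot":[0,0,0],"slide":[0.05,0,0],"jaw":0},{"delta_rot":[0,0,0],"slide":[0.05,0,0],"jaw":0},{"delta_rot":[0,0,0],"slide":[0.035,0,0],"jaw":0},{"delta_rot":[0,0,0],"slide":[0.021,0,0],"jaw":0},{"delta_rot":[0,0,0],"slide":[0,0,0],"jaw":255},{"delta_rot":[0,0,0],"slide":[0,0,0],"jaw":255},{"delta_rot":[0,0,0],"slide":[0,0,0],"jaw":255},{"delta_rot":[0,0,0],"slide":[0,0,0],"jaw":255},{"delta_rot":[0,0,0],"slide":[0,0,0],"jaw":255}]'

```text
t: 6.7
eef_pos: [0.5576, 0.0421, 0.0132]
orientation: [[0.001, 0.0, 1.0], [0.0, 1.0, -0.0], [-1.0, 0.0, 0.001]]
contact_force: [0.4, 1.3, 0.3]
gripper_width: 0.513
```

>>> step_arm --moves '[{"delta_rot":[0,0,0],"slide":[0,0,0],"jaw":255},{"delta_rot":[0,0,0],"slide":[-0.03,0,0],"jaw":255},{"delta_rot":[0,0,0],"slide":[-0.05,0,0],"jaw":255}]'

```text
t: 7.08
eef_pos: [0.5558, 0.0418, 0.0919]
orientation: [[-0.005, -0.0, 1.0], [-0.0, 1.0, 0.0], [-1.0, -0.0, -0.005]]
contact_force: [0.7, -0.5, -0.7]
gripper_width: 0.401
```

>>> step_arm --moves '[{"delta_rot":[0,0,0],"slide":[-0.055,0,0],"jaw":255},{"delta_rot":[0,0,0],"slide":[-0.035,-0.02,-0.005],"jaw":255},{"delta_rot":[0,0,0],"slide":[0,-0.049,-0.013],"jaw":255},{"delta_rot":[0,0,0],"slide":[0,-0.049,-0.013],"jaw":255},{"delta_rot":[0,0,0],"slide":[0,-0.049,-0.013],"jaw":255},{"delta_rot":[0,0,0],"slide":[0,-0.049,-0.013],"jaw":255},{"delta_rot":[0,0,0],"slide":[0,-0.049,-0.013],"jaw":255},{"delta_rot":[0,0,0],"slide":[0,-0.049,-0.013],"jaw":255},{"delta_rot":[0,0,0],"slide":[0,-0.049,-0.013],"jaw":255},{"delta_rot":[0,0,0],"slide":[0,-0.049,-0.01],"jaw":255},{"delta_rot":[0,0,0],"slide":[0.03,0,0],"jaw":255},{"delta_rot":[0,0,0],"slide":[0.03,0,0],"jaw":255}]'

```text
t: 8.57
eef_pos: [0.4507, -0.3709, 0.1218]
orientation: [[0.0, 0.002, 1.0], [-0.0, 1.0, -0.002], [-1.0, -0.0, 0.0]]
contact_force: [0.3, -0.3, -1.7]
gripper_width: 0.402
```

```bash
python3 - <<'E'
from h import *
np.set_printoptions(precision=4,suppress=True)
c=cap('wrist','w3'); s=c['s'];print(s['t'],s['eef_pos'],s['q'],s['gripper_width'])
c=cap('top','t3')
a=c['img'][100:310,150:490,::-1]; cv2.imwrite('pics/t3c.png',cv2.resize(a,(800,494),interpolation=cv2.INTER_CUBIC))
E
```

```text
8.575 [ 0.4507 -0.3709  0.1218] [ 0.8774  0.6448 -0.3636  1.7275  0.2958  0.8233  0.3758] 0.4022238067979678
```

View pics/w3.png

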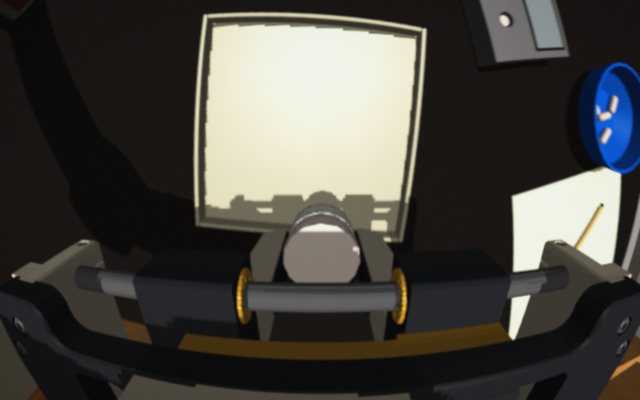

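View pics/t3c.png

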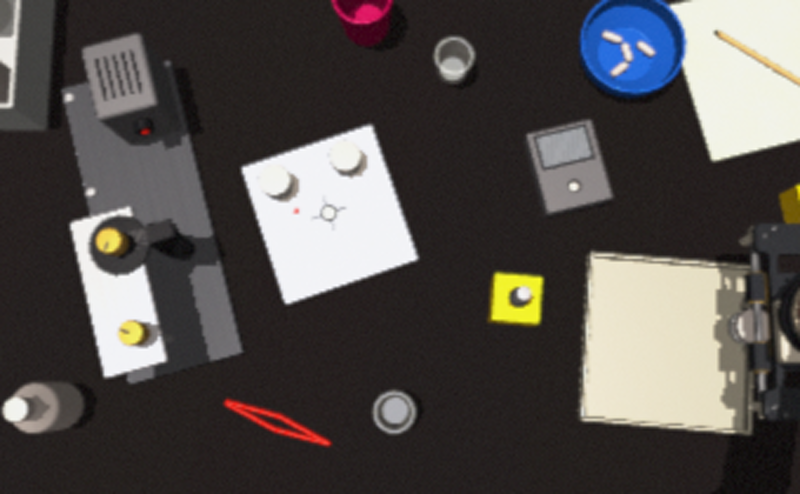

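The held jar is hovering near the right wall of the tray. I'll measure the tray from the wrist image, with rim corners (196,226), (388,241), (204,15) and (426,30).

```bash
python3 - <<'E'
from h import *
np.set_printoptions(precision=4,suppress=True)
c=imaging.capture('wrist');c['s']=read_state()
for u,v in [(196,226),(388,241),(204,15),(426,30)]: print(wat(c,u,v,.024))
print(wat(c,504,20,.031))
t=imaging.capture('top');t['s']=read_state()
# pixel of corners in top predicted
for X in [(.451,-.366,.13)]: print(proj(t,X))
E
```

```text
[ 0.3294 -0.3964  0.024 ]
[ 0.5125 -0.4098  0.024 ]
[ 0.3447 -0.199   0.024 ]
[ 0.5416 -0.2155  0.024 ]
[ 0.6207 -0.1937  0.031 ]
(np.float64(469.2848621377294), np.float64(237.92397663440772))
```

>>> step_arm --moves '[{"delta_rot":[0,0,0],"slide":[0.04,0,0],"jaw":255},{"delta_rot":[0,0,0],"slide":[0.04,0,0],"jaw":255},{"delta_rot":[0,0,0],"slide":[0.02,0,0],"jaw":255},{"delta_rot":[0,0,0],"slide":[0.009,0,0],"jaw":255},{"delta_rot":[0,0,0],"slide":[0,0,0],"jaw":255},{"delta_rot":[0,0,0],"slide":[0,0,0],"jaw":110},{"delta_rot":[0,0,0],"slide":[0,0,0],"jaw":110},{"delta_rot":[0,0,0],"slide":[0,0,0],"jaw":110},{"delta_rot":[0,0,0],"slide":[-0.04,0,0],"jaw":110},{"delta_rot":[0,0,0],"slide":[-0.06,0,0],"jaw":60},{"delta_rot":[0,0,0],"slide":[-0.06,0,0],"jaw":0},{"delta_rot":[0,0,0],"slide":[-0.045,0,0],"jaw":0}]'

```text
t: 10.28
eef_pos: [0.4518, -0.3701, 0.2219]
orientation: [[0.003, -0.0, 1.0], [-0.002, 1.0, 0.0], [-1.0, -0.002, 0.003]]
contact_force: [0.5, -0.8, 0.3]
gripper_width: 0.841
```

>>> step_arm --moves '[{"delta_rot":[0,0,0],"slide":[0,0.05,0.023],"jaw":0},{"delta_rot":[0,0,0],"slide":[0,0.05,0.023],"jaw":0},{"delta_rot":[0,0,0],"slide":[0,0.05,0.023],"jaw":0},{"delta_rot":[0,0,0],"slide":[0,0.05,0.023],"jaw":0},{"delta_rot":[0,0,0],"slide":[0,0.05,0.023],"jaw":0},{"delta_rot":[0,0,0],"slide":[0,0.05,0.023],"jaw":0},{"delta_rot":[0,0,0],"slide":[0,0.05,0.023],"jaw":0},{"delta_rot":[0,0,0],"slide":[0,0.05,0.023],"jaw":0},{"delta_rot":[0,0,0],"slide":[0,0.05,0.023],"jaw":0},{"delta_rot":[0,0,0],"slide":[0,0,0],"jaw":0}]'

```text
t: 11.52
eef_pos: [0.6581, 0.0877, 0.2185]
orientation: [[-0.0, -0.009, 1.0], [0.005, 1.0, 0.009], [-1.0, 0.005, -0.0]]
contact_force: [-1.0, -0.2, -0.1]
gripper_width: 0.996
```

```bash
python3 - <<'E'
from h import *
np.set_printoptions(precision=4,suppress=True)
c=cap('wrist','w4'); s=c['s'];print(s['t'],s['eef_pos'],s['q'],s['gripper_width'])
c=cap('top','t4')
a=c['img'][100:310,150:490,::-1]; cv2.imwrite('pics/t4c.png',cv2.resize(a,(800,494),interpolation=cv2.INTER_CUBIC))
E
```

```text
11.525 [0.6581 0.0877 0.2185] [ 0.0621  0.6676 -0.4167  1.3703  0.2713  1.1593 -0.3735] 0.9963847837340448
```

View pics/w4.png

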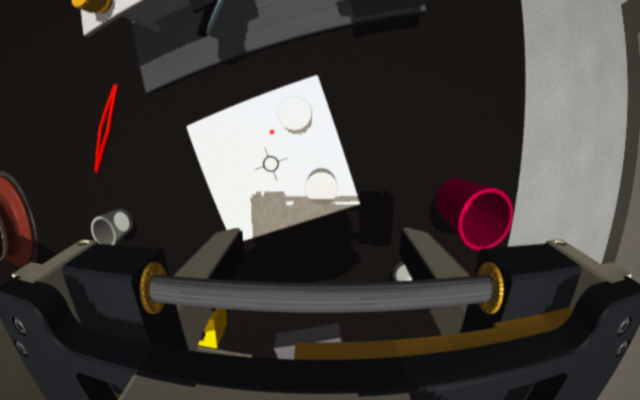

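View pics/t4c.png

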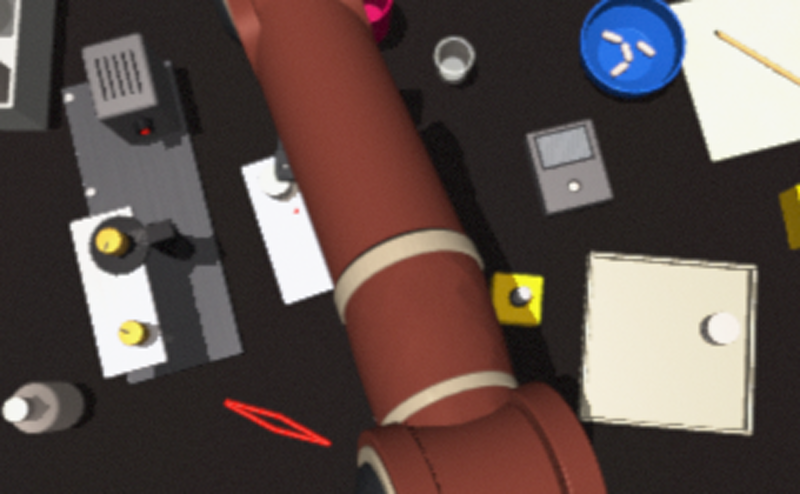

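The first jar stands in the tray at top crop (720,328). In the wrist view jar B is at (321,184) and jar A at (295,112).

```bash
python3 - <<'E'
from h import *
np.set_printoptions(precision=4,suppress=True)
c=imaging.capture('wrist');c['s']=read_state()
for u,v in [(321,184),(295,112)]: print(wat(c,u,v,.045))
print(wat(c,270.5,164,.005),wat(c,272,131,.005))
E
```

```text
[0.6578 0.0745 0.045 ]
[0.6296 0.155  0.045 ]
[0.5946 0.0914 0.005 ] [0.5975 0.1327 0.005 ]
```

>>> step_arm --moves '[{"delta_rot":[0,0,0],"slide":[0.05,-0.006,0],"jaw":0},{"delta_rot":[0,0,0],"slide":[0.05,0,0],"jaw":0},{"delta_rot":[0,0,0],"slide":[0.05,0,0],"jaw":0},{"delta_rot":[0,0,0],"slide":[0.035,0,0],"jaw":0},{"delta_rot":[0,0,0],"slide":[0.021,0,0],"jaw":0},{"delta_rot":[0,0,0],"slide":[0,0,0],"jaw":255},{"delta_rot":[0,0,0],"slide":[0,0,0],"jaw":255},{"delta_rot":[0,0,0],"slide":[0,0,0],"jaw":255},{"delta_rot":[0,0,0],"slide":[0,0,0],"jaw":255},{"delta_rot":[0,0,0],"slide":[0,0,0],"jaw":255},{"delta_rot":[0,0,0],"slide":[0,0,0],"jaw":255},{"delta_rot":[0,0,0],"slide":[0,0,0],"jaw":255}]'

```text
t: 13.18
eef_pos: [0.6584, 0.0742, 0.0129]
orientation: [[0.0, -0.0, 1.0], [0.0, 1.0, 0.0], [-1.0, 0.0, 0.0]]
contact_force: [-0.4, 0.2, 0.4]
gripper_width: 0.4
```

```bash
python3 - <<'E'
from h import *
np.set_printoptions(precision=4,suppress=True)
for i in range(4):
    s=read_state();imaging.capture('top');print(s['t'],s['eef_pos'],s['orientation'][:,0],s['q'],s['joint_vel'])
E
```

```text
13.175 [0.6584 0.0742 0.0129] [ 0.0001  0.0001 -1.    ] [ 0.0409  0.8873 -0.3347  1.5566  0.3778  0.762  -0.4548] [ 0.0016  0.0016 -0.0004  0.0017  0.0004 -0.0004  0.0006]
13.225 [0.6584 0.0741 0.0128] [ 0.0001  0.     -1.    ] [ 0.0409  0.8873 -0.3347  1.5566  0.3779  0.762  -0.4548] [-0.0002 -0.0003  0.0017  0.0001 -0.0003 -0.0009  0.0002]
13.275 [0.6584 0.0742 0.0128] [ 0.0001  0.0001 -1.    ] [ 0.0409  0.8873 -0.3347  1.5566  0.3778  0.7621 -0.4548] [ 0.0001 -0.0017  0.0005 -0.0001  0.0022  0.0001 -0.0005]
13.325 [0.6584 0.0742 0.0128] [ 0.0002  0.0001 -1.    ] [ 0.0409  0.8873 -0.3347  1.5566  0.3778  0.762  -0.4548] [ 0.0012 -0.0005  0.0013  0.0005  0.0013  0.0011  0.0003]
```

>>> step_arm --moves '[{"delta_rot":[0,0,0],"slide":[-0.04,0,0],"jaw":255},{"delta_rot":[0,0,0],"slide":[-0.06,0,0],"jaw":255},{"delta_rot":[0,0,0],"slide":[-0.06,0,0],"jaw":255},{"delta_rot":[0,0,0],"slide":[-0.04,0,0],"jaw":255},{"delta_rot":[0,0,0],"slide":[0,-0.0475,-0.03],"jaw":255},{"delta_rot":[0,0,0],"slide":[0,-0.0475,-0.03],"jaw":255},{"delta_rot":[0,0,0],"slide":[0,-0.0475,-0.03],"jaw":255},{"delta_rot":[0,0,0],"slide":[0,-0.0475,-0.03],"jaw":255},{"delta_rot":[0,0,0],"slide":[0,-0.0475,-0.03],"jaw":255},{"delta_rot":[0,0,0],"slide":[0,-0.0475,-0.03],"jaw":255},{"delta_rot":[0,0,0],"slide":[0,-0.0475,-0.03],"jaw":255},{"delta_rot":[0,0,0],"slide":[0,0,0],"jaw":255}]'

```text
t: 14.88
eef_pos: [0.4445, -0.264, 0.212]
orientation: [[-0.003, 0.011, 1.0], [-0.002, 1.0, -0.011], [-1.0, -0.003, -0.003]]
contact_force: [-0.1, 0.3, 0.7]
gripper_width: 0.402
```

>>> step_arm --moves '[{"delta_rot":[0,0,0],"slide":[0.06,0,0],"jaw":255},{"delta_rot":[0,0,0],"slide":[0.06,0,0],"jaw":255},{"delta_rot":[0,0,0],"slide":[0.05,0,0],"jaw":255},{"delta_rot":[0,0,0],"slide":[0.02,0,0],"jaw":255},{"delta_rot":[0,0,0],"slide":[0.01,0,0],"jaw":255},{"delta_rot":[0,0,0],"slide":[0,0,0],"jaw":255},{"delta_rot":[0,0,0],"slide":[0,0,0],"jaw":110},{"delta_rot":[0,0,0],"slide":[0,0,0],"jaw":110},{"delta_rot":[0,0,0],"slide":[0,0,0],"jaw":110},{"delta_rot":[0,0,0],"slide":[-0.04,0,0],"jaw":110},{"delta_rot":[0,0,0],"slide":[-0.06,0,0],"jaw":60},{"delta_rot":[0,0,0],"slide":[-0.06,0,0],"jaw":0}]'

```text
t: 16.38
eef_pos: [0.448, -0.2584, 0.1744]
orientation: [[-0.0, 0.0, 1.0], [0.0, 1.0, -0.0], [-1.0, 0.0, -0.0]]
contact_force: [1.7, -0.1, 0.1]
gripper_width: 0.738
```

>>> step_arm --moves '[{"delta_rot":[0,0,0],"slide":[-0.04,0,0],"jaw":0},{"delta_rot":[0,0,0],"slide":[0,0.047,0.02],"jaw":0},{"delta_rot":[0,0,0],"slide":[0,0.047,0.02],"jaw":0},{"delta_rot":[0,0,0],"slide":[0,0.047,0.02],"jaw":0},{"delta_rot":[0,0,0],"slide":[0,0.047,0.02],"jaw":0},{"delta_rot":[0,0,0],"slide":[0,0.047,0.02],"jaw":0},{"delta_rot":[0,0,0],"slide":[0,0.047,0.02],"jaw":0},{"delta_rot":[0,0,0],"slide":[0,0.047,0.02],"jaw":0},{"delta_rot":[0,0,0],"slide":[0,0.047,0.02],"jaw":0},{"delta_rot":[0,0,0],"slide":[0,0.047,0.02],"jaw":0},{"delta_rot":[0,0,0],"slide":[0,0,0],"jaw":0},{"delta_rot":[0,0,0],"slide":[0,0,0],"jaw":0}]'

```text
t: 17.88
eef_pos: [0.6281, 0.1637, 0.2124]
orientation: [[-0.001, 0.0, 1.0], [-0.001, 1.0, -0.0], [-1.0, -0.001, -0.001]]
contact_force: [-0.5, -0.3, 0.3]
gripper_width: 1.001
```

```bash
python3 - <<'E'
from h import *
np.set_printoptions(precision=4,suppress=True)
c=cap('wrist','w5'); s=c['s'];print(s['t'],s['eef_pos'],s['q'],s['gripper_width'])
c=cap('top','t5')
a=c['img'][100:310,150:490,::-1]; cv2.imwrite('pics/t5c.png',cv2.resize(a,(800,494),interpolation=cv2.INTER_CUBIC))
E
```

```text
17.875 [0.6281 0.1637 0.2124] [-0.0417  0.6534 -0.4455  1.425   0.295   1.1305 -0.5334] 1.001499075754596
```

View pics/w5.png

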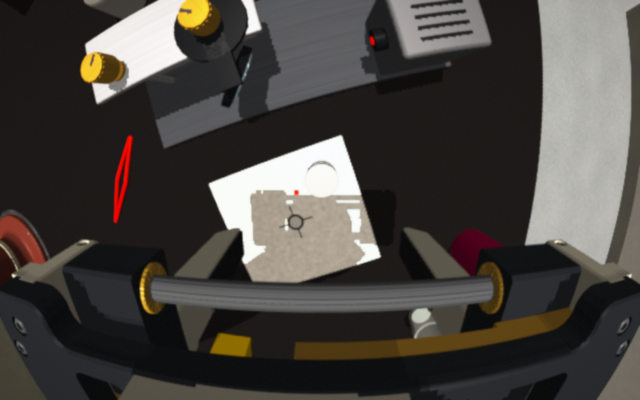

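View pics/t5c.png

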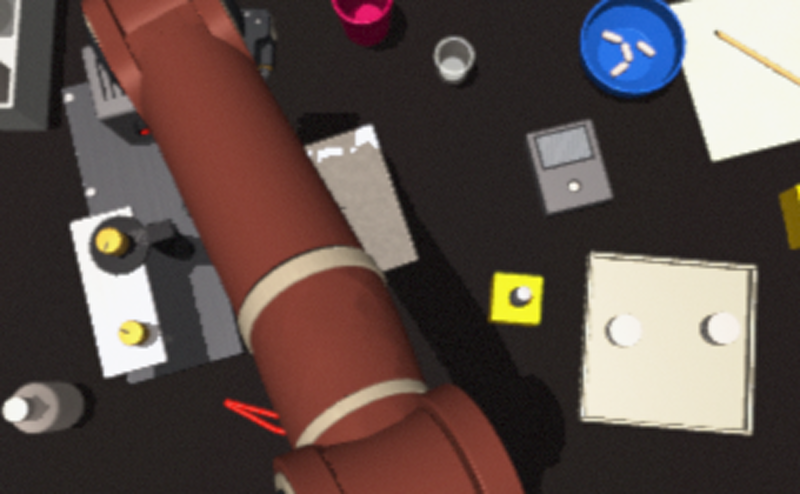

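Two jars stand in the tray at top crop (624,329) and (720,328). Jar A is at wrist (321,180), directly under the gripper.

>>> step_arm --moves '[{"delta_rot":[0,0,0],"slide":[0.05,0.001,0],"jaw":0},{"delta_rot":[0,0,0],"slide":[0.05,0,0],"jaw":0},{"delta_rot":[0,0,0],"slide":[0.05,0,0],"jaw":0},{"delta_rot":[0,0,0],"slide":[0.03,0,0],"jaw":0},{"delta_rot":[0,0,0],"slide":[0.02,0,0],"jaw":0},{"delta_rot":[0,0,0],"slide":[0,0,0],"jaw":255},{"delta_rot":[0,0,0],"slide":[0,0,0],"jaw":255},{"delta_rot":[0,0,0],"slide":[0,0,0],"jaw":255},{"delta_rot":[0,0,0],"slide":[0,0,0],"jaw":255},{"delta_rot":[0,0,0],"slide":[0,0,0],"jaw":255},{"delta_rot":[0,0,0],"slide":[0,0,0],"jaw":255},{"delta_rot":[0,0,0],"slide":[0,0,0],"jaw":255}]'

```text
t: 19.48
eef_pos: [0.6284, 0.1656, 0.0128]
orientation: [[0.0, -0.0, 1.0], [0.0, 1.0, 0.0], [-1.0, 0.0, 0.0]]
contact_force: [-1.1, -0.7, 1.3]
gripper_width: 0.402
```

>>> step_arm --moves '[{"delta_rot":[0,0,0],"slide":[-0.04,0,0],"jaw":255},{"delta_rot":[0,0,0],"slide":[-0.06,0,0],"jaw":255},{"delta_rot":[0,0,0],"slide":[-0.06,0,0],"jaw":255},{"delta_rot":[0,0,0],"slide":[-0.04,-0.0525,-0.02],"jaw":255},{"delta_rot":[0,0,0],"slide":[0,-0.0525,-0.02],"jaw":255},{"delta_rot":[0,0,0],"slide":[0,-0.0525,-0.02],"jaw":255},{"delta_rot":[0,0,0],"slide":[0,-0.0525,-0.02],"jaw":255},{"delta_rot":[0,0,0],"slide":[0,-0.0525,-0.02],"jaw":255},{"delta_rot":[0,0,0],"slide":[0,-0.0525,-0.02],"jaw":255},{"delta_rot":[0,0,0],"slide":[0,-0.0525,-0.02],"jaw":255},{"delta_rot":[0,0,0],"slide":[0,-0.0525,-0.02],"jaw":255},{"delta_rot":[0,0,0],"slide":[0,-0.0525,-0.02],"jaw":255}]'

```text
t: 20.98
eef_pos: [0.4493, -0.3035, 0.2089]
orientation: [[0.0, -0.0, 1.0], [0.0, 1.0, 0.0], [-1.0, 0.0, 0.0]]
contact_force: [1.0, -0.9, -0.1]
gripper_width: 0.407
```

>>> step_arm --moves '[{"delta_rot":[0,0,0],"slide":[0.04,0,0],"jaw":255},{"delta_rot":[0,0,0],"slide":[0,0,0],"jaw":255},{"delta_rot":[0,0,0],"slide":[0,0,0],"jaw":255}]'

```text
t: 21.35
eef_pos: [0.4514, -0.301, 0.1698]
orientation: [[0.001, -0.002, 1.0], [0.0, 1.0, 0.002], [-1.0, 0.0, 0.001]]
contact_force: [-1.0, -0.3, -0.6]
gripper_width: 0.406
```

```bash
python3 - <<'E'
from h import *
np.set_printoptions(precision=4,suppress=True)
c=cap('wrist','w6'); s=c['s'];print(s['t'],s['eef_pos'],s['q'],s['gripper_width'])
c=cap('top','t6')
a=c['img'][100:310,150:490,::-1]; cv2.imwrite('pics/t6c.png',cv2.resize(a,(800,494),interpolation=cv2.INTER_CUBIC))
E
```

```text
21.35 [ 0.4514 -0.301   0.1698] [ 0.8401  0.5368 -0.4434  1.7921  0.2885  0.8759  0.2674] 0.40587002958878826
```

View pics/w6.png

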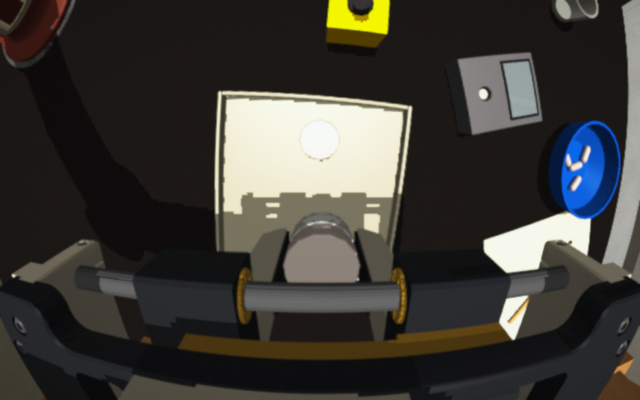

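View pics/t6c.png

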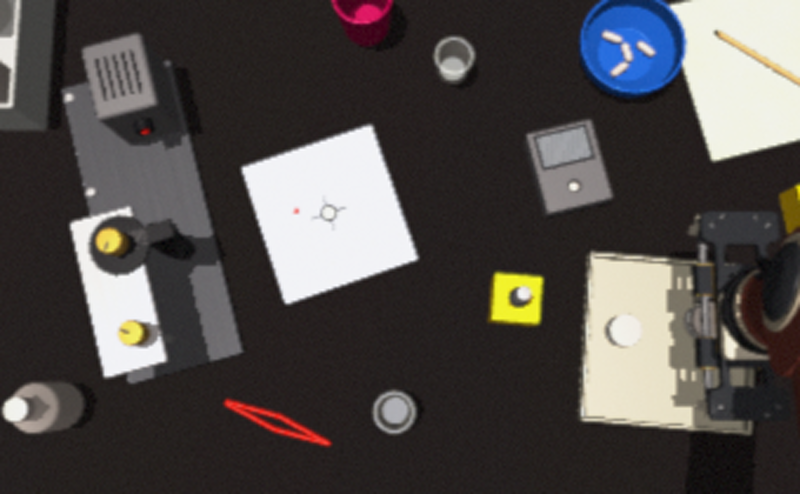

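>>> step_arm --moves '[{"delta_rot":[0,0,0],"slide":[0.05,-0.006,0],"jaw":255},{"delta_rot":[0,0,0],"slide":[0.05,0,0],"jaw":255},{"delta_rot":[0,0,0],"slide":[0.03,0,0],"jaw":255},{"delta_rot":[0,0,0],"slide":[0.017,0,0],"jaw":255},{"delta_rot":[0,0,0],"slide":[0.009,0,0],"jaw":255},{"delta_rot":[0,0,0],"slide":[0,0,0],"jaw":255},{"delta_rot":[0,0,0],"slide":[0,0,0],"jaw":255}]'

```text
t: 22.32
eef_pos: [0.4511, -0.3084, 0.014]
orientation: [[0.002, 0.0, 1.0], [-0.001, 1.0, -0.0], [-1.0, -0.001, 0.002]]
contact_force: [0.4, -1.0, -0.5]
gripper_width: 0.404
```

>>> step_arm --moves '[{"delta_rot":[0,0,0],"slide":[0,0,0],"jaw":110},{"delta_rot":[0,0,0],"slide":[0,0,0],"jaw":110},{"delta_rot":[0,0,0],"slide":[0,0,0],"jaw":110},{"delta_rot":[0,0,0],"slide":[-0.04,0,0],"jaw":110},{"delta_rot":[0,0,0],"slide":[-0.06,0,0],"jaw":110},{"delta_rot":[0,0,0],"slide":[-0.06,0,0],"jaw":60},{"delta_rot":[0,0,0],"slide":[-0.05,0,0],"jaw":60},{"delta_rot":[0,0,0],"slide":[0,0.05,0],"jaw":60},{"delta_rot":[0,0,0],"slide":[0,0.05,0],"jaw":60},{"delta_rot":[0,0,0],"slide":[0,0.05,0],"jaw":60},{"delta_rot":[0,0,0],"slide":[0,0.05,0],"jaw":60}]'

```text
t: 23.7
eef_pos: [0.4499, -0.1064, 0.2231]
orientation: [[0.0, 0.0, 1.0], [-0.0, 1.0, -0.0], [-1.0, -0.0, 0.0]]
contact_force: [0.9, -0.3, -0.1]
gripper_width: 0.766
```

>>> step_arm --moves '[{"delta_rot":[0,0,0],"slide":[0,0.05,0],"jaw":60},{"delta_rot":[0,0,0],"slide":[0,0.05,0],"jaw":60},{"delta_rot":[0,0,0],"slide":[0,0.05,0],"jaw":60},{"delta_rot":[0,0,0],"slide":[0,0.05,0],"jaw":60},{"delta_rot":[0,0,0],"slide":[0,0.05,0],"jaw":60},{"delta_rot":[0,0,0],"slide":[0,0,0],"jaw":60},{"delta_rot":[0,0,0],"slide":[0,0,0],"jaw":60},{"delta_rot":[0,0,0],"slide":[0,0,0],"jaw":60}]'

```text
t: 24.7
eef_pos: [0.4503, 0.1401, 0.2227]
orientation: [[-0.0, 0.003, 1.0], [-0.001, 1.0, -0.003], [-1.0, -0.001, -0.0]]
contact_force: [1.6, 0.5, 0.2]
gripper_width: 0.763
```

```bash
python3 - <<'E'
from h import *
np.set_printoptions(precision=4,suppress=True)
c=cap('wrist','w7'); s=c['s'];print(s['t'],s['eef_pos'],s['q'],s['gripper_width'])
for k in ['knob_a','mark']:
    print(k,[(round(d['score'],2),np.round(d['box']).tolist()) for d in imaging.look_for(c,k)[:5]])
c=cap('top','t7')
a=c['img'][100:310,150:490,::-1]; cv2.imwrite('pics/t7c.png',cv2.resize(a,(800,494),interpolation=cv2.INTER_CUBIC))
E
```

```text
24.7 [0.4503 0.1401 0.2227] [ 0.0702  0.3841 -0.5767  1.901   0.2585  0.9311 -0.6323] 0.7630168311791289
knob_a [(0.71, [288.0, 1.0, 35.0, 35.0])]
mark [(0.77, [348.0, 123.0, 146.0, 152.0])]
```

View pics/w7.png

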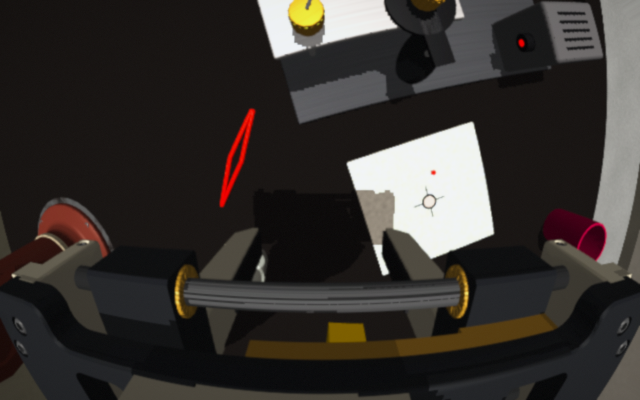

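View pics/t7c.png

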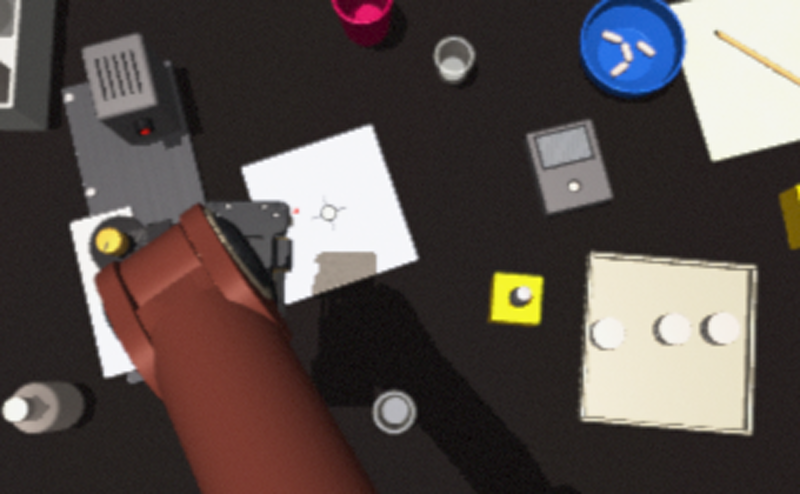

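All three jars are in the tray. One was knocked to the left wall, now at crop (607,333), but it's still upright and inside. Next I'll measure knob a up close.

```bash
python3 - <<'E'
from h import *
c=imaging.capture('wrist')
a=c['img'][:100,260:480,::-1]; cv2.imwrite('pics/w7c.png',cv2.resize(a,None,fx=3.6,fy=3.6,interpolation=cv2.INTER_CUBIC))
E
```

```text
(no output)
```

View pics/w7c.png

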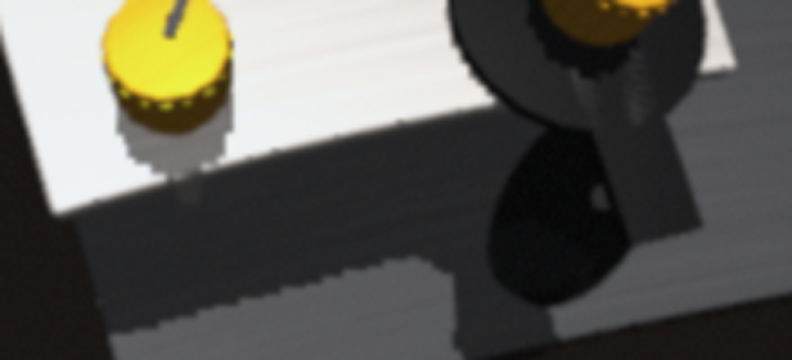

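>>> step_arm --moves '[{"delta_rot":[0,0,0],"slide":[0,0.04,-0.009],"jaw":60},{"delta_rot":[0,0,0],"slide":[0,0.04,0],"jaw":60},{"delta_rot":[0,0,0],"slide":[0,0.04,0],"jaw":60},{"delta_rot":[0,0,0],"slide":[0,0.03,0],"jaw":60},{"delta_rot":[0,0,0],"slide":[0,0,0],"jaw":60},{"delta_rot":[0,0,0],"slide":[0,0,0],"jaw":60},{"delta_rot":[0,0,0],"slide":[0,0,0],"jaw":60}]'

```text
t: 25.82
eef_pos: [0.4417, 0.2902, 0.2228]
orientation: [[0.0, 0.002, 1.0], [-0.001, 1.0, -0.002], [-1.0, -0.001, 0.0]]
contact_force: [-0.3, -0.7, -0.8]
gripper_width: 0.768
```

```bash
python3 - <<'E'
from h import *
np.set_printoptions(precision=4,suppress=True)
c=cap('wrist','w8'); s=c['s'];print(s['t'],s['eef_pos'],s['q'],s['gripper_width'])
for k in ['knob_a','mark']:
    print(k,[(round(d['score'],2),np.round(d['box']).tolist()) for d in imaging.look_for(c,k)[:5]])
a=c['img'][60:260,200:480,::-1]; cv2.imwrite('pics/w8c.png',cv2.resize(a,None,fx=2.8,fy=2.8,interpolation=cv2.INTER_CUBIC))
E
```

```text
25.825 [0.4417 0.2902 0.2228] [-0.2379  0.4739 -0.574   1.7568  0.3001  1.     -0.9284] 0.7678254202469036
knob_a [(0.74, [301.0, 191.0, 32.0, 39.0]), (0.58, [420.0, 158.0, 39.0, 38.0])]
mark [(0.95, [354.0, 228.0, 116.0, 112.0]), (0.42, [266.0, 78.0, 337.0, 161.0])]
```

View pics/w8c.png

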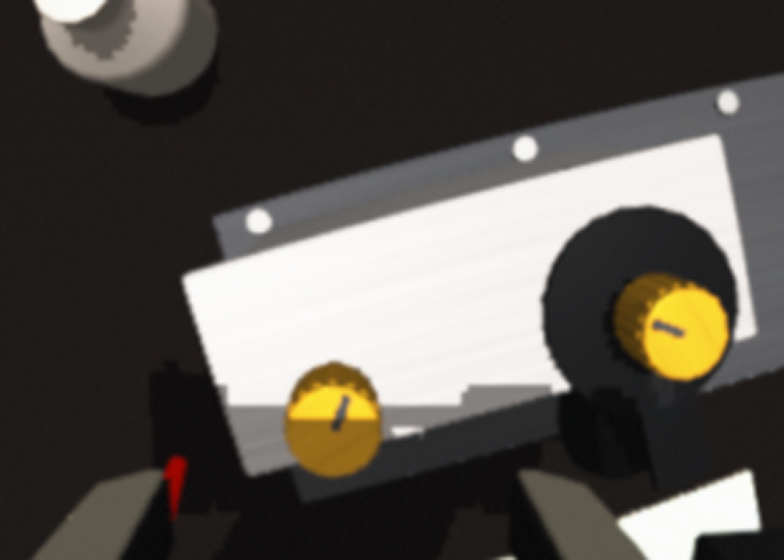

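```bash
python3 - <<'E'
from h import *
np.set_printoptions(precision=4,suppress=True)
c=imaging.capture('wrist');c['s']=read_state();print(c['s']['eef_pos'])
print(wat(c,318.9,212.9,.17),wat(c,444.6,178.6,.17))
E
```

```text
[0.4415 0.2913 0.223 ]
[0.4399 0.2923 0.17  ] [0.5358 0.3191 0.17  ]
```

>>> step_arm --moves '[{"delta_rot":[0,0,0],"slide":[0.04,0.001,-0.001],"jaw":60},{"delta_rot":[0,0,0],"slide":[0.03,0,0],"jaw":60},{"delta_rot":[0,0,0],"slide":[0.014,0,0],"jaw":60},{"delta_rot":[0,0,0],"slide":[0,0,0],"jaw":255},{"delta_rot":[0,0,0],"slide":[0,0,0],"jaw":255},{"delta_rot":[0,0,0],"slide":[0,0,0],"jaw":255},{"delta_rot":[0,0,0],"slide":[0,0,0],"jaw":255},{"delta_rot":[0,0,0],"slide":[0,0,0],"jaw":255},{"delta_rot":[0,0,0],"slide":[0,0,0],"jaw":255},{"delta_rot":[0,0,0],"slide":[0,0,0],"jaw":255}]'

```text
t: 27.28
eef_pos: [0.4397, 0.2931, 0.1393]
orientation: [[-0.001, -0.0, 1.0], [-0.0, 1.0, 0.0], [-1.0, -0.0, -0.001]]
contact_force: [-2.1, -0.8, 4.6]
gripper_width: 0.272
```

>>> step_arm --moves '[{"delta_rot":[0.12,0,0],"slide":[0,0,0],"jaw":255},{"delta_rot":[0.12,0,0],"slide":[0,0,0],"jaw":255},{"delta_rot":[0.12,0,0],"slide":[0,0,0],"jaw":255},{"delta_rot":[0.12,0,0],"slide":[0,0,0],"jaw":255},{"delta_rot":[0.12,0,0],"slide":[0,0,0],"jaw":255},{"delta_rot":[0.12,0,0],"slide":[0,0,0],"jaw":255},{"delta_rot":[0.12,0,0],"slide":[0,0,0],"jaw":255},{"delta_rot":[0.12,0,0],"slide":[0,0,0],"jaw":255},{"delta_rot":[0.12,0,0],"slide":[0,0,0],"jaw":255},{"delta_rot":[0,0,0],"slide":[0,0,0],"jaw":255},{"delta_rot":[0,0,0],"slide":[0,0,0],"jaw":255}]'

```text
t: 28.65
eef_pos: [0.4419, 0.2918, 0.1393]
orientation: [[0.003, 0.882, 0.472], [-0.001, 0.472, -0.882], [-1.0, 0.002, 0.002]]
contact_force: [2.8, -4.5, 3.7]
gripper_width: 0.276
```

```bash
cat > spot.py <<'E'
from h import *
np.set_printoptions(precision=4,suppress=True)
import sys
def spot(c):
    im=c['img'].astype(int); m=((im[:,:,0]>150)&(im[:,:,1]<im[:,:,0]-60)&(im[:,:,2]<im[:,:,0]-60)).astype(np.uint8)
    n,l,st,ce=cv2.connectedComponentsWithStats(m)
    return [(ce[i].round(1).tolist(),int(st[i,4])) for i in range(1,n) if st[i,4]<120]
if __name__=='__main__':
    tag=sys.argv[1]
    for n in ['scene','top','wrist']:
        c=cap(n,n[0]+'_'+tag); 
        if n=='wrist': print(c['s']['t'],c['s']['eef_pos'],c['s']['q'],c['s']['contact_force'],c['s']['gripper_width'])
        f=wat if n=='wrist' else at
        for p,a in spot(c):
            X=f(c,*p,.005)
            if .48<X[0]<.72 and -.02<X[1]<.22: print(n,p,a,X)
        q=proj(c,[.5955,.1035,.005]) if n!='wrist' else (0,0)
        if n!='wrist':
            u,v=int(q[0]),int(q[1]); a=c['img'][v-35:v+35,u-45:u+45,::-1]
            cv2.imwrite(f'pics/{n[0]}_{tag}c.png',cv2.resize(a,None,fx=8,fy=8,interpolation=cv2.INTER_CUBIC)); print('crop origin',u-45,v-35)
E
python3 spot.py 9
```

```text
scene [369.0, 204.5] 6 [0.584  0.1421 0.005 ]
crop origin 317 179
top [276.7, 193.3] 3 [0.5853 0.1415 0.005 ]
crop origin 244 154
28.75 [0.4419 0.2918 0.1393] [-0.4837  0.5339 -0.2126  1.866   0.1604  0.7567 -1.8641] [ 3.286  -3.3999  4.0386] 0.27279878662420726
wrist [505.6, 142.7] 25 [0.5854 0.1383 0.005 ]
```

View pics/s_9c.png

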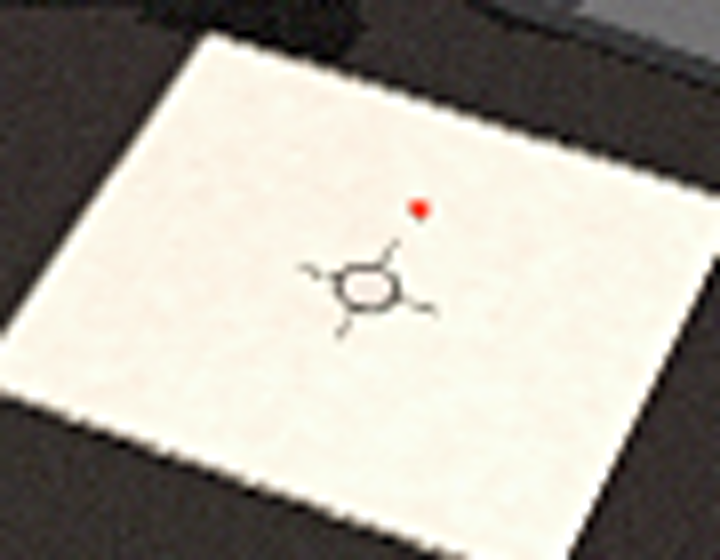

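View pics/w_9.png

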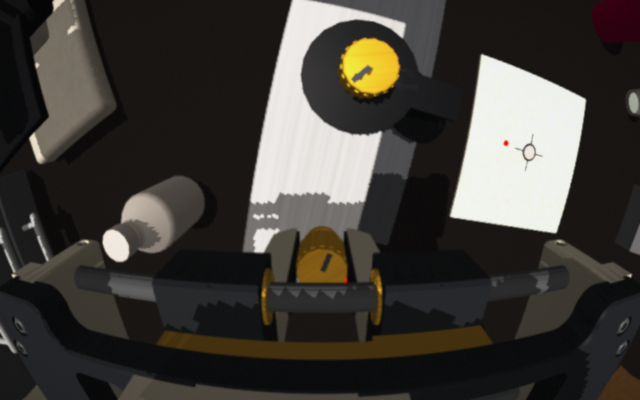

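The spot (scene crop (419,209)) now lies almost on the ring's radial tick line (ring at (367,286)). Screw a is about right, so next is screw b.

>>> step_arm --moves '[{"delta_rot":[0,0,0],"slide":[0,0,0],"jaw":110},{"delta_rot":[0,0,0],"slide":[0,0,0],"jaw":60},{"delta_rot":[0,0,0],"slide":[0,0,0],"jaw":60},{"delta_rot":[0,0,0],"slide":[-0.04,0,0],"jaw":60},{"delta_rot":[0,0,0],"slide":[-0.03,0,0],"jaw":60},{"delta_rot":[-0.18,0,0],"slide":[0,0,0],"jaw":60},{"delta_rot":[-0.18,0,0],"slide":[0,0,0],"jaw":60},{"delta_rot":[-0.18,0,0],"slide":[0,0,0],"jaw":60},{"delta_rot":[-0.18,0,0],"slide":[0,0,0],"jaw":60},{"delta_rot":[-0.18,0,0],"slide":[0,0,0],"jaw":60},{"delta_rot":[-0.18,0,0],"slide":[0,0,0],"jaw":60},{"delta_rot":[-0.18,0,0],"slide":[0,0,0],"jaw":60}]'

```text
t: 30.3
eef_pos: [0.4396, 0.2934, 0.2087]
orientation: [[-0.001, -0.186, 0.983], [0.0, 0.983, 0.186], [-1.0, 0.0, -0.001]]
contact_force: [0.0, 0.1, 0.6]
gripper_width: 0.766
```

>>> step_arm --moves '[{"delta_rot":[-0.18,0,0],"slide":[0,0,0],"jaw":60},{"delta_rot":[-0.18,0,0],"slide":[0,0,0],"jaw":60},{"delta_rot":[-0.18,0,0],"slide":[0,0,0],"jaw":60},{"delta_rot":[-0.18,0,0],"slide":[0,0,0],"jaw":60},{"delta_rot":[-0.18,0,0],"slide":[0,0,0],"jaw":60},{"delta_rot":[-0.18,0,0],"slide":[0,0,0],"jaw":60},{"delta_rot":[-0.18,0,0],"slide":[0,0,0],"jaw":60},{"delta_rot":[-0.13,0,0],"slide":[0,0,0],"jaw":60},{"delta_rot":[0,0,0],"slide":[0,0,0],"jaw":60},{"delta_rot":[0,0,0],"slide":[0,0,0],"jaw":60},{"delta_rot":[0,0,0],"slide":[0,0,0],"jaw":60}]'

```text
t: 31.68
eef_pos: [0.4401, 0.2932, 0.209]
orientation: [[0.0, -1.0, 0.001], [-0.0, 0.001, 1.0], [-1.0, -0.0, -0.0]]
contact_force: [0.2, -0.2, 0.1]
gripper_width: 0.767
```

```bash
python3 spot.py 10; python3 -c "
from h import *
print(read_state()['orientation'].round(3))"
```

```text
scene [369.0, 204.5] 6 [0.584  0.1421 0.005 ]
crop origin 317 179
top [276.7, 193.3] 3 [0.5853 0.1415 0.005 ]
crop origin 244 154
31.775 [0.4401 0.2931 0.209 ] [-0.0314  0.594  -0.9505  1.77    0.5471  1.0669  0.3928] [ 0.0036  0.2682 -0.5219] 0.7656332768132972
[[ 0.    -1.     0.001]
 [-0.     0.001  1.   ]
 [-1.    -0.    -0.   ]]
```

View pics/w_10.png

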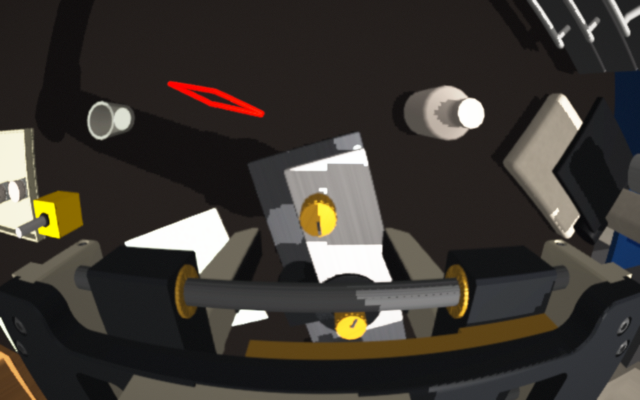

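>>> step_arm --moves '[{"delta_rot":[0,0,0],"slide":[0,-0.048,0.013],"jaw":60},{"delta_rot":[0,0,0],"slide":[0,-0.048,0.013],"jaw":60},{"delta_rot":[0,0,0],"slide":[0,0,0],"jaw":60},{"delta_rot":[0,0,0],"slide":[0,0,0],"jaw":60},{"delta_rot":[0,0,0],"slide":[0,0,0],"jaw":60}]'

```text
t: 32.45
eef_pos: [0.5349, 0.3191, 0.2093]
orientation: [[-0.0, -1.0, -0.001], [-0.0, -0.001, 1.0], [-1.0, 0.0, -0.0]]
contact_force: [0.5, 0.3, 0.5]
gripper_width: 0.766
```

```bash
python3 - <<'E'
from h import *
np.set_printoptions(precision=4,suppress=True)
c=cap('wrist','w11'); s=c['s'];print(s['t'],s['eef_pos'],s['q'],s['gripper_width'])
a=c['img'][60:280,200:460,::-1]; cv2.imwrite('pics/w11c.png',cv2.resize(a,None,fx=2.7,fy=2.7,interpolation=cv2.INTER_CUBIC))
E
```

```text
32.45 [0.5349 0.3191 0.2093] [-0.0832  0.7268 -0.9036  1.5036  0.5937  1.2027  0.4911] 0.7655398105058788
```

View pics/w11c.png

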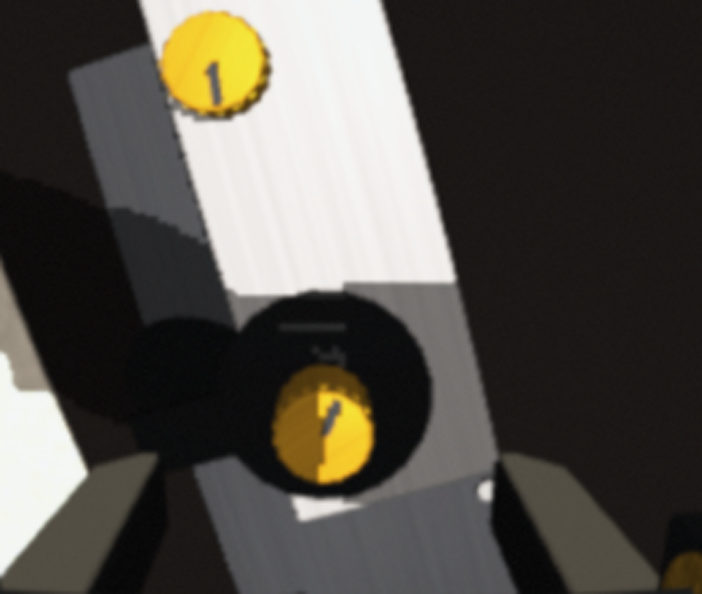

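```bash
python3 - <<'E'
from h import *
np.set_printoptions(precision=4,suppress=True)
c=imaging.capture('wrist');c['s']=read_state();print(c['s']['eef_pos'])
print(wat(c,320,220.7,.17),wat(c,200+214/2.7,60+64/2.7,.17))
E
```

```text
[0.5354 0.319  0.2095]
[0.5357 0.318  0.17  ] [0.4413 0.2911 0.17  ]
```

>>> step_arm --moves '[{"delta_rot":[0,0,0],"slide":[0.04,0,0],"jaw":60},{"delta_rot":[0,0,0],"slide":[0.02,0,0],"jaw":60},{"delta_rot":[0,0,0],"slide":[0.01,0,0],"jaw":60},{"delta_rot":[0,0,0],"slide":[0,0,0],"jaw":255},{"delta_rot":[0,0,0],"slide":[0,0,0],"jaw":255},{"delta_rot":[0,0,0],"slide":[0,0,0],"jaw":255},{"delta_rot":[0,0,0],"slide":[0,0,0],"jaw":255},{"delta_rot":[0,0,0],"slide":[0,0,0],"jaw":255},{"delta_rot":[0,0,0],"slide":[0,0,0],"jaw":255},{"delta_rot":[0,0,0],"slide":[0,0,0],"jaw":255}]'

```text
t: 33.8
eef_pos: [0.5364, 0.3178, 0.1392]
orientation: [[0.0, -1.0, 0.001], [-0.002, 0.001, 1.0], [-1.0, -0.0, -0.002]]
contact_force: [-0.9, -3.8, 3.7]
gripper_width: 0.271
```

>>> step_arm --moves '[{"delta_rot":[0.17,0,0],"slide":[0,0,0],"jaw":255},{"delta_rot":[0.17,0,0],"slide":[0,0,0],"jaw":255},{"delta_rot":[0.17,0,0],"slide":[0,0,0],"jaw":255},{"delta_rot":[0.17,0,0],"slide":[0,0,0],"jaw":255},{"delta_rot":[0.17,0,0],"slide":[0,0,0],"jaw":255},{"delta_rot":[0.17,0,0],"slide":[0,0,0],"jaw":255},{"delta_rot":[0.17,0,0],"slide":[0,0,0],"jaw":255},{"delta_rot":[0.17,0,0],"slide":[0,0,0],"jaw":255},{"delta_rot":[0.17,0,0],"slide":[0,0,0],"jaw":255},{"delta_rot":[0.17,0,0],"slide":[0,0,0],"jaw":255},{"delta_rot":[0,0,0],"slide":[0,0,0],"jaw":255},{"delta_rot":[0,0,0],"slide":[0,0,0],"jaw":255}]'

```text
t: 35.3
eef_pos: [0.5358, 0.3174, 0.1391]
orientation: [[-0.001, 0.129, 0.992], [-0.003, 0.992, -0.129], [-1.0, -0.003, -0.001]]
contact_force: [-1.7, -5.0, 6.7]
gripper_width: 0.269
```

```bash
python3 spot.py 12
```

```text
scene [365.0, 210.5] 6 [0.5909 0.1192 0.005 ]
crop origin 317 179
top [285.0, 191.2] 4 [0.5916 0.1175 0.005 ]
crop origin 244 154
35.4 [0.5358 0.3174 0.1392] [-0.3292  0.6847 -0.4117  1.5917  0.322   0.9356 -0.9809] [-1.9653 -4.5129  5.5149] 0.27498664323008476
```

View pics/w_12.png

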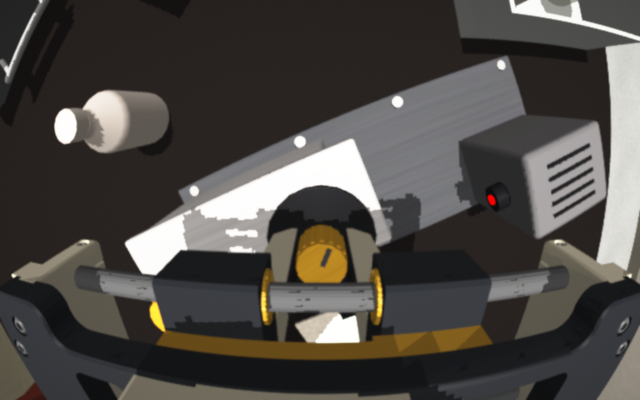

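View pics/s_12c.png

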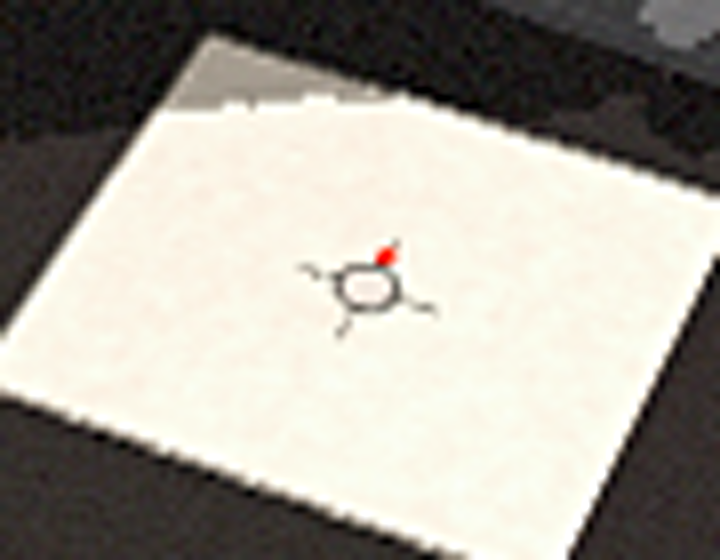

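Spot at crop (385,257), ring at (367,287), so roughly 1.0 rad is left.

>>> step_arm --moves '[{"delta_rot":[0.17,0,0],"slide":[0,0,0],"jaw":255},{"delta_rot":[0.17,0,0],"slide":[0,0,0],"jaw":255},{"delta_rot":[0.17,0,0],"slide":[0,0,0],"jaw":255},{"delta_rot":[0.17,0,0],"slide":[0,0,0],"jaw":255},{"delta_rot":[0.17,0,0],"slide":[0,0,0],"jaw":255},{"delta_rot":[0.15,0,0],"slide":[0,0,0],"jaw":255},{"delta_rot":[0,0,0],"slide":[0,0,0],"jaw":255},{"delta_rot":[0,0,0],"slide":[0,0,0],"jaw":255},{"delta_rot":[0,0,0],"slide":[0,0,0],"jaw":255}]'

```text
t: 36.58
eef_pos: [0.5355, 0.3176, 0.1391]
orientation: [[-0.002, 0.904, 0.427], [-0.002, 0.427, -0.904], [-1.0, -0.002, 0.002]]
contact_force: [-2.7, -3.7, 5.3]
gripper_width: 0.272
```

```bash
python3 spot.py 13
```

```text
scene [362.8, 214.4] 5 [0.5959 0.1053 0.005 ]
crop origin 317 179
top [289.3, 190.3] 3 [0.5943 0.1051 0.005 ]
crop origin 244 154
36.675 [0.5355 0.3176 0.1392] [-0.4905  0.6564 -0.1349  1.5977  0.1066  0.8973 -1.7937] [-2.3415 -4.8386  6.2017] 0.27167241968321354
wrist [508.0, 222.1] 24 [0.5948 0.1013 0.005 ]
```

View pics/s_13c.png

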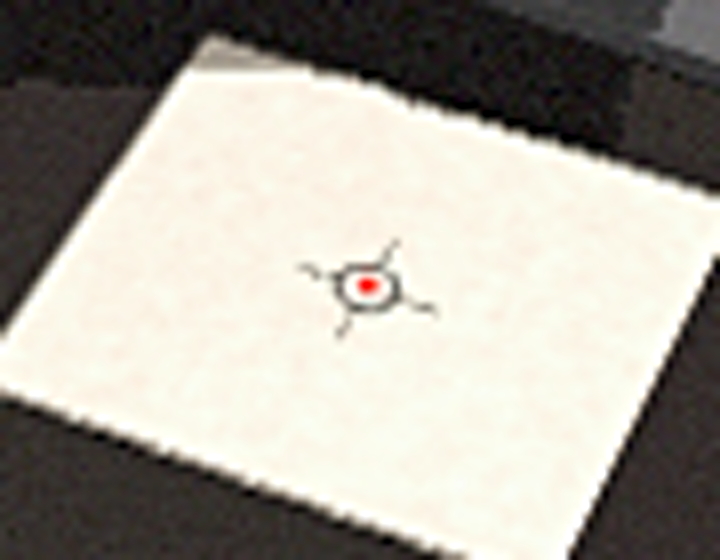

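View pics/t_13c.png

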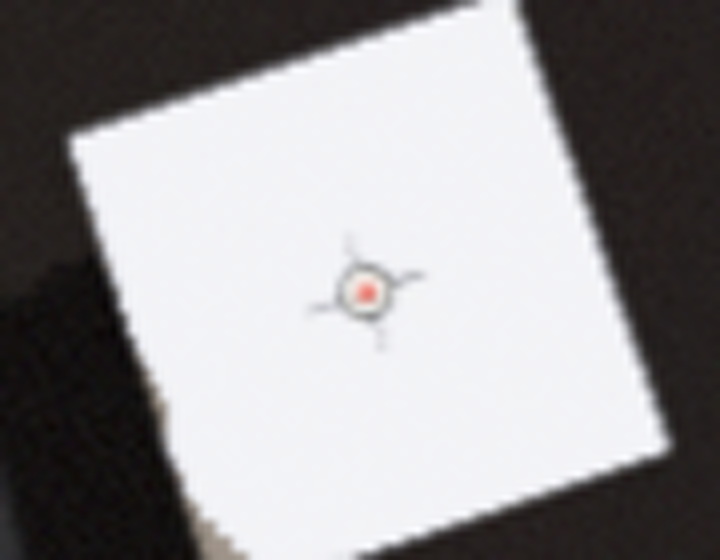

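The spot is centred in the ring in both views: scene (367,286), top (366,292). Release screw b and lift away.

>>> step_arm --moves '[{"delta_rot":[0,0,0],"slide":[0,0,0],"jaw":110},{"delta_rot":[0,0,0],"slide":[0,0,0],"jaw":60},{"delta_rot":[0,0,0],"slide":[0,0,0],"jaw":60},{"delta_rot":[0,0,0],"slide":[-0.04,0,0],"jaw":60},{"delta_rot":[0,0,0],"slide":[-0.05,0,0],"jaw":60},{"delta_rot":[-0.17,0,0],"slide":[0,0,0],"jaw":60},{"delta_rot":[-0.17,0,0],"slide":[0,0,0],"jaw":60},{"delta_rot":[-0.17,0,0],"slide":[0,0,0],"jaw":60},{"delta_rot":[-0.17,0,0],"slide":[0,0,0],"jaw":60},{"delta_rot":[-0.17,0,0],"slide":[0,0,0],"jaw":60},{"delta_rot":[-0.17,0,0],"slide":[0,0,0],"jaw":60},{"delta_rot":[-0.11,0,0],"slide":[0,0,0],"jaw":60}]'

```text
t: 38.22
eef_pos: [0.5363, 0.3193, 0.2288]
orientation: [[0.0, -0.004, 1.0], [0.001, 1.0, 0.004], [-1.0, 0.001, 0.0]]
contact_force: [-0.3, -0.2, 0.4]
gripper_width: 0.76
```

>>> step_arm --moves '[{"delta_rot":[0,0,0],"slide":[0,-0.05,-0.005],"jaw":60},{"delta_rot":[0,0,0],"slide":[0,-0.05,-0.005],"jaw":60},{"delta_rot":[0,0,0],"slide":[0,-0.05,-0.005],"jaw":60},{"delta_rot":[0,0,0],"slide":[0,-0.05,-0.005],"jaw":60},{"delta_rot":[0,0,0],"slide":[0,-0.05,-0.005],"jaw":60},{"delta_rot":[0,0,0],"slide":[0,-0.05,-0.005],"jaw":60},{"delta_rot":[0,0,0],"slide":[0,-0.05,-0.005],"jaw":60},{"delta_rot":[0,0,0],"slide":[0,-0.05,-0.005],"jaw":60},{"delta_rot":[0,0,0],"slide":[0,-0.05,-0.005],"jaw":60},{"delta_rot":[0,0,0],"slide":[0,-0.03,-0.005],"jaw":60},{"delta_rot":[0,0,0],"slide":[0,0,0],"jaw":60},{"delta_rot":[0,0,0],"slide":[0,0,0],"jaw":60}]'

```text
t: 39.72
eef_pos: [0.4867, -0.1595, 0.229]
orientation: [[0.001, -0.002, 1.0], [0.001, 1.0, 0.002], [-1.0, 0.001, 0.001]]
contact_force: [-0.2, 1.2, -1.4]
gripper_width: 0.767
```

>>> step_arm --moves '[{"delta_rot":[0,0,0],"slide":[0,0,0],"jaw":60}]'

```text
t: 39.85
eef_pos: [0.4868, -0.159, 0.2291]
orientation: [[0.001, -0.004, 1.0], [0.001, 1.0, 0.004], [-1.0, 0.001, 0.001]]
contact_force: [-0.3, -0.5, -0.0]
gripper_width: 0.76
```

```bash
python3 - <<'E'
from h import *
np.set_printoptions(precision=4,suppress=True)
c=cap('wrist','w14'); s=c['s'];print(s['t'],s['eef_pos'],s['orientation'],s['gripper_width'])
for k in ['stylus_grip','stand','button_top']:
    print(k,[(round(d['score'],2),np.round(d['box']).tolist()) for d in imaging.look_for(c,k)[:5]])
c=cap('top','t14')
a=c['img'][100:310,150:490,::-1]; cv2.imwrite('pics/t14c.png',cv2.resize(a,(800,494),interpolation=cv2.INTER_CUBIC))
E
```

```text
39.85 [ 0.4868 -0.159   0.2291] [[ 0.0007 -0.0035  1.    ]
 [ 0.0008  1.      0.0035]
 [-1.      0.0008  0.0007]] 0.7597740992979026
stylus_grip [(0.83, [311.0, 138.0, 20.0, 28.0]), (0.2, [343.0, 1.0, 139.0, 54.0])]
stand [(0.8, [293.0, 124.0, 53.0, 52.0])]
button_top [(0.52, [424.0, 204.0, 10.0, 6.0])]
```

View pics/w14.png

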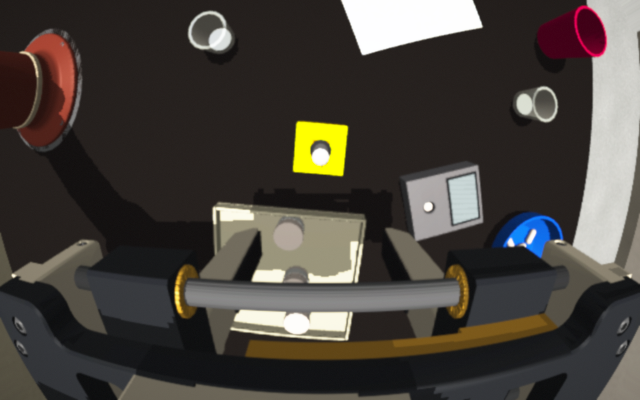

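View pics/t14c.png

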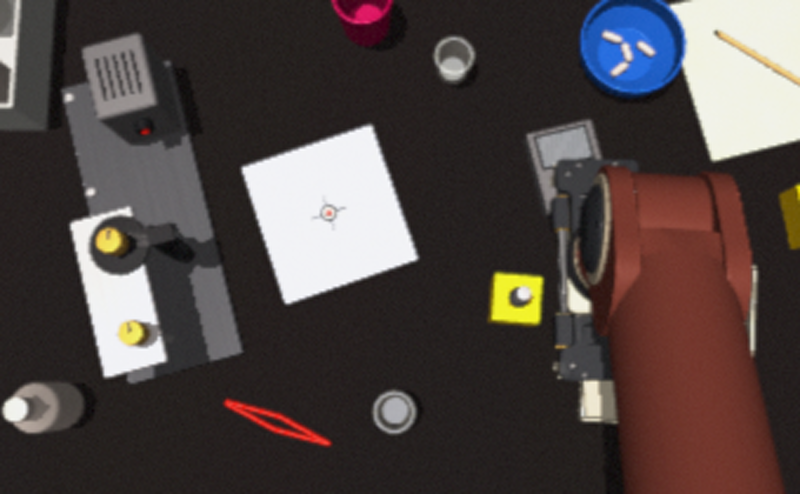

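The spot stays in the ring at top crop (329,212). Next I'll zoom in on the stylus and button.

```bash
python3 - <<'E'
from h import *
a=cv2.imread('pics/w14.png')[110:250,280:490]; cv2.imwrite('pics/w14c.png',cv2.resize(a,None,fx=3.8,fy=3.8,interpolation=cv2.INTER_CUBIC))
E
```

```text
(no output)
```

View pics/w14c.png

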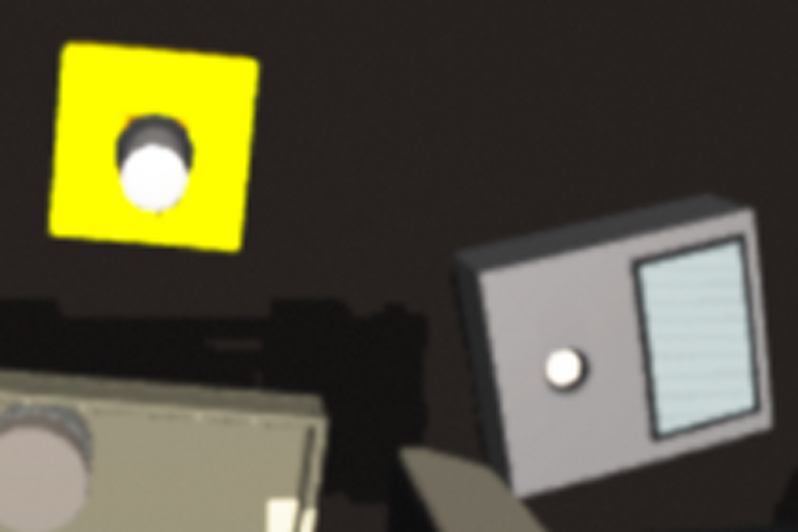

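```bash
python3 - <<'E'
from h import *
np.set_printoptions(precision=4,suppress=True)
c=imaging.capture('wrist');c['s']=read_state();print(c['s']['eef_pos'])
P=lambda u,v,z:wat(c,280+u/3.8,110+v/3.8,z)
print('styl',P(155,177,.12)); q=np.array([P(*k,.06) for k in [(65,42),(259,60),(48,236),(240,251)]]);print(q,q.mean(0))
print('button',P(565,368,.031))
m=np.array([P(*k,.036) for k in [(478,270),(753,208),(513,497),(772,428)]]);print(m,m.mean(0))
E
```

```text
[ 0.4864 -0.1606  0.2289]
styl [ 0.486  -0.1247  0.12  ]
[[ 0.4604 -0.0937  0.06  ]
 [ 0.5153 -0.0987  0.06  ]
 [ 0.4549 -0.1498  0.06  ]
 [ 0.5106 -0.1541  0.06  ]] [ 0.4853 -0.1241  0.06  ]
button [ 0.6241 -0.1985  0.031 ]
[[ 0.5892 -0.1642  0.036 ]
 [ 0.6875 -0.1412  0.036 ]
 [ 0.6084 -0.243   0.036 ]
 [ 0.7068 -0.22    0.036 ]] [ 0.648  -0.1921  0.036 ]
```

>>> step_arm --moves '[{"delta_rot":[0,0,0],"slide":[0,0.0375,-0.001],"jaw":60},{"delta_rot":[0,0,0],"slide":[0.05,0,0],"jaw":60},{"delta_rot":[0,0,0],"slide":[0.05,0,0],"jaw":60},{"delta_rot":[0,0,0],"slide":[0.03,0,0],"jaw":60},{"delta_rot":[0,0,0],"slide":[0.021,0,0],"jaw":60},{"delta_rot":[0,0,0],"slide":[0,0,0],"jaw":60},{"delta_rot":[0,0,0],"slide":[0,0,0],"jaw":60},{"delta_rot":[0,0,0],"slide":[0,0,0],"jaw":60}]'

```text
t: 41.15
eef_pos: [0.4861, -0.1237, 0.079]
orientation: [[0.002, 0.0, 1.0], [-0.0, 1.0, -0.0], [-1.0, -0.0, 0.002]]
contact_force: [0.3, -0.1, 0.1]
gripper_width: 0.764
```

```bash
python3 - <<'E'
from h import *
np.set_printoptions(precision=4,suppress=True)
c=cap('wrist','w15'); s=c['s'];print(s['t'],s['eef_pos'],s['contact_force'],s['gripper_width'])
a=c['img'][130:330,220:420,::-1]; cv2.imwrite('pics/w15c.png',cv2.resize(a,None,fx=3,fy=3,interpolation=cv2.INTER_CUBIC))
E
```

```text
41.15 [ 0.4861 -0.1237  0.079 ] [ 0.2921 -0.1113  0.1242] 0.7636241374271497
```

View pics/w15c.png

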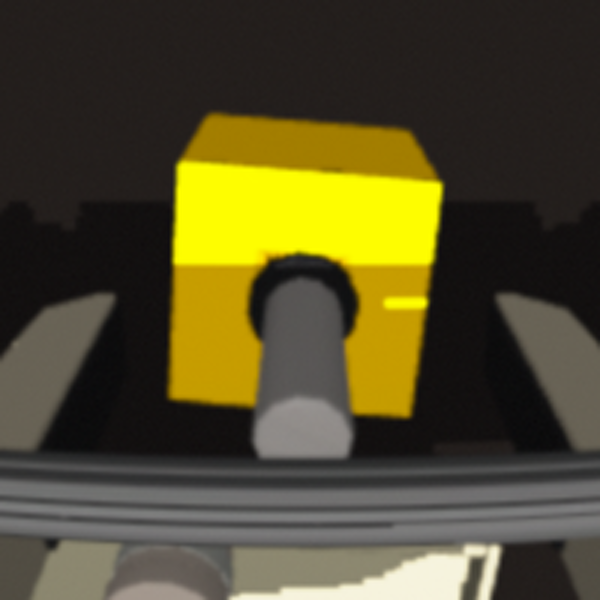

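The stylus stands centred between the fingers at crop (302,430). Close on it.

>>> step_arm --moves '[{"delta_rot":[0,0,0],"slide":[0,0,0],"jaw":255},{"delta_rot":[0,0,0],"slide":[0,0,0],"jaw":255},{"delta_rot":[0,0,0],"slide":[0,0,0],"jaw":255},{"delta_rot":[0,0,0],"slide":[0,0,0],"jaw":255},{"delta_rot":[0,0,0],"slide":[0,0,0],"jaw":255},{"delta_rot":[0,0,0],"slide":[0,0,0],"jaw":255},{"delta_rot":[0,0,0],"slide":[0,0,0],"jaw":255},{"delta_rot":[0,0,0],"slide":[0,0,0],"jaw":255}]'

```text
t: 42.2
eef_pos: [0.4853, -0.1235, 0.0779]
orientation: [[0.0, -0.0, 1.0], [0.0, 1.0, 0.0], [-1.0, 0.0, 0.0]]
contact_force: [0.0, -1.2, -0.5]
gripper_width: 0.169
```

>>> step_arm --moves '[{"delta_rot":[0,0,0],"slide":[-0.02,0,0],"jaw":255},{"delta_rot":[0,0,0],"slide":[-0.05,0,0],"jaw":255},{"delta_rot":[0,0,0],"slide":[0,0,0],"jaw":255},{"delta_rot":[0,0,0],"slide":[0,0,0],"jaw":255},{"delta_rot":[0,0,0],"slide":[0,0,0],"jaw":255}]'

```text
t: 42.82
eef_pos: [0.4841, -0.1235, 0.1466]
orientation: [[-0.003, -0.0, 1.0], [0.001, 1.0, 0.0], [-1.0, 0.001, -0.003]]
contact_force: [-0.6, -0.1, -1.4]
gripper_width: 0.165
```

```bash
python3 - <<'E'
from h import *
np.set_printoptions(precision=4,suppress=True)
c=cap('wrist','w16'); s=c['s'];print(s['t'],s['eef_pos'],s['contact_force'],s['gripper_width'])
a=c['img'][130:330,220:420,::-1]; a=cv2.resize(a,None,fx=2.5,fy=2.5,interpolation=cv2.INTER_CUBIC)
c=cap('scene','s16'); b=c['img'][160:260,200:300,::-1]; b=cv2.resize(b,None,fx=5,fy=5,interpolation=cv2.INTER_CUBIC)
cv2.imwrite('pics/c16.png',cv2.resize(np.hstack([a[:500],b]),(800,400)))
E
```

```text
42.825 [ 0.4841 -0.1235  0.1466] [-0.6358 -0.1432 -1.3691] 0.16486497067418518
```

View pics/c16.png

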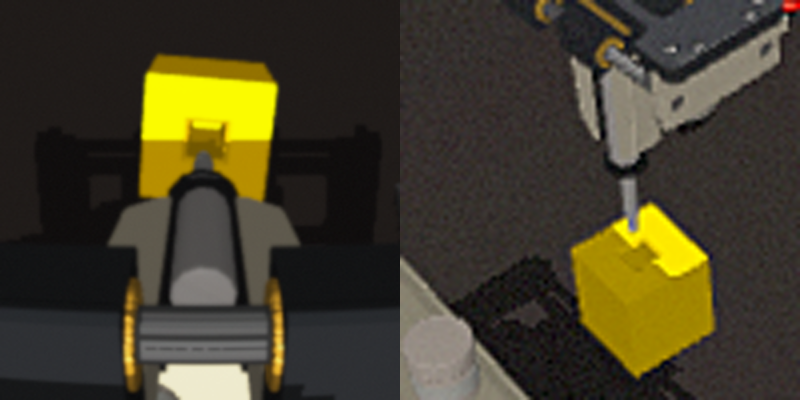

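>>> step_arm --moves '[{"delta_rot":[0,0,0],"slide":[-0.02,0,0],"jaw":255},{"delta_rot":[0,0,0],"slide":[0,-0.0185,0.034],"jaw":255},{"delta_rot":[0,0,0],"slide":[0,-0.0185,0.034],"jaw":255},{"delta_rot":[0,0,0],"slide":[0,-0.018,0.034],"jaw":255},{"delta_rot":[0,0,0],"slide":[0,-0.018,0.035],"jaw":255},{"delta_rot":[0,0,0],"slide":[0.03,0,0],"jaw":255},{"delta_rot":[0,0,0],"slide":[0.02,0,0],"jaw":255},{"delta_rot":[0,0,0],"slide":[0,0,0],"jaw":255},{"delta_rot":[0,0,0],"slide":[0,0,0],"jaw":255},{"delta_rot":[0,0,0],"slide":[0,0,0],"jaw":255}]'

```text
t: 44.18
eef_pos: [0.623, -0.1966, 0.1191]
orientation: [[0.002, -0.0, 1.0], [-0.0, 1.0, 0.0], [-1.0, -0.0, 0.002]]
contact_force: [0.0, 0.8, -1.0]
gripper_width: 0.166
```

```bash
python3 - <<'E'
from h import *
np.set_printoptions(precision=4,suppress=True)
c=cap('wrist','w17'); s=c['s'];print(s['t'],s['eef_pos'],s['contact_force'],s['gripper_width'])
a=c['img'][130:330,220:420,::-1]; a=cv2.resize(a,None,fx=2.5,fy=2.5,interpolation=cv2.INTER_CUBIC)
c=cap('scene','s17'); b=c['img'][200:300,230:330,::-1]; b=cv2.resize(b,None,fx=5,fy=5,interpolation=cv2.INTER_CUBIC)
cv2.imwrite('pics/c17.png',cv2.resize(np.hstack([a[:500],b]),(800,400)))
c=cap('top','t17')
a=c['img'][100:310,150:490,::-1]; cv2.imwrite('pics/t17c.png',cv2.resize(a,(800,494),interpolation=cv2.INTER_CUBIC))
E
```

```text
44.175 [ 0.623  -0.1966  0.1191] [ 0.032   0.7893 -0.9643] 0.16611667064882982
```

View pics/c17.png

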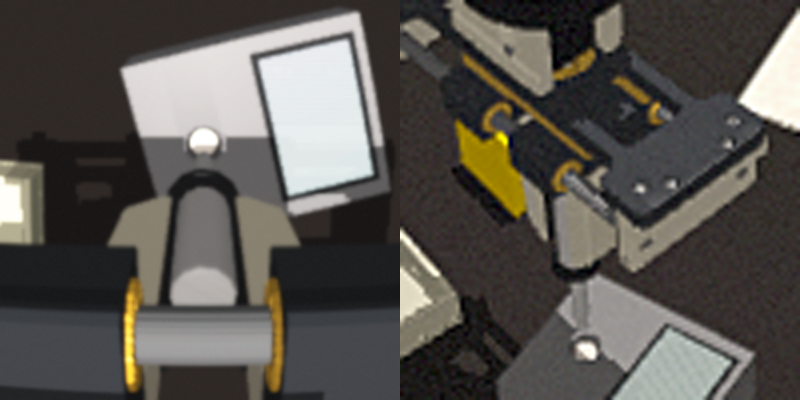

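View pics/t17c.png

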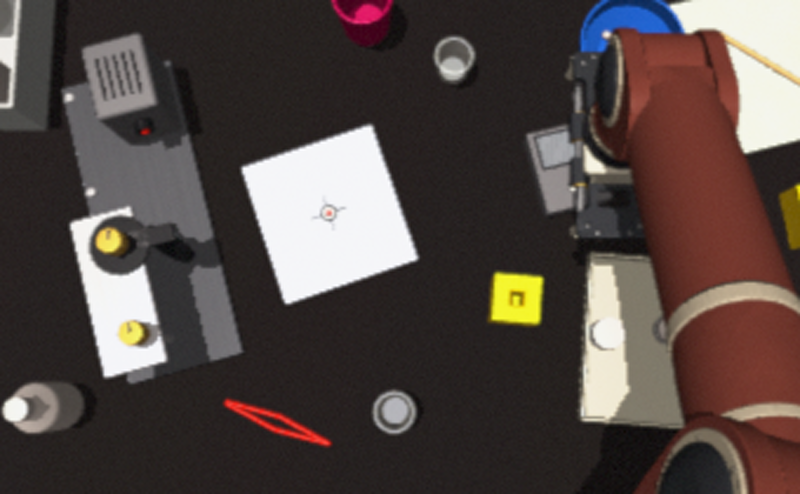

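View pics/w17.png

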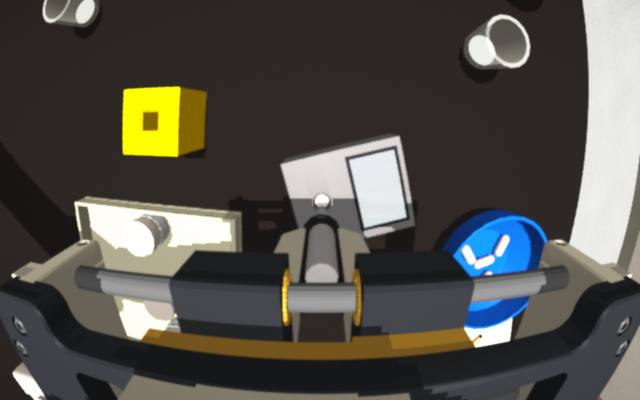

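>>> step_arm --moves '[{"delta_rot":[0,0,0],"slide":[0.009,0,0],"jaw":255},{"delta_rot":[0,0,0],"slide":[0,0,0],"jaw":255},{"delta_rot":[0,0,0],"slide":[0,0,0],"jaw":255}]'

```text
t: 44.7
eef_pos: [0.6221, -0.1965, 0.1087]
orientation: [[-0.0, -0.0, 1.0], [0.0, 1.0, 0.0], [-1.0, 0.0, -0.0]]
contact_force: [-0.6, 0.1, -0.5]
gripper_width: 0.168
```

```bash
python3 - <<'E'
from h import *
np.set_printoptions(precision=4,suppress=True)
c=cap('scene','s18'); s=c['s'];print(s['eef_pos'])
b=c['img'][255:305,250:310,::-1]; cv2.imwrite('pics/s18c.png',cv2.resize(b,None,fx=12,fy=12,interpolation=cv2.INTER_CUBIC))
for X in [(*s['eef_pos'][:2],s['eef_pos'][2]-.068),(.6241,-.1934,.031),(.6237,-.1955,.031)]:
    u,v=proj(c,X);print(X,(u-250)*12,(v-255)*12)
E
```

```text
[ 0.6221 -0.1965  0.1087]
(np.float64(0.6221278697495362), np.float64(-0.19650811296880513), np.float64(0.0406693730556521)) 293.0982126681388 352.43176953873854
(0.6241, -0.1934, 0.031) 318.29161555405904 383.11501021260324
(0.6237, -0.1955, 0.031) 307.22366495794336 389.03283978026684
```

View pics/s18c.png

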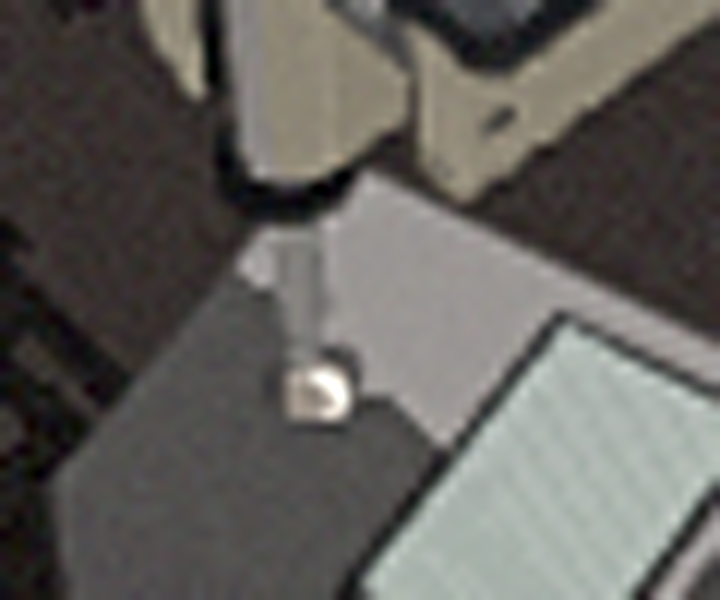

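```bash
python3 - <<'E'
from h import *
np.set_printoptions(precision=4,suppress=True)
c=cap('wrist','w18'); print(c['s']['eef_pos'])
b=c['img'][150:270,270:400,::-1]; cv2.imwrite('pics/w18c.png',cv2.resize(b,None,fx=5,fy=5,interpolation=cv2.INTER_CUBIC))
for v in (195,200,205): print(wat(c,321.5,v,.031))
s=cap('scene','s19')
for z in (.04,.031): print([proj(s,(.6221,-.1965,z))[i]*12-[250,255][i]*12 for i in (0,1)])
im=s['img'][255:305,250:310].astype(int).sum(2)
print(im[18:38,20:32])
E
```

```text
[ 0.6223 -0.1965  0.1089]
[ 0.6226 -0.1881  0.031 ]
[ 0.6226 -0.1923  0.031 ]
[ 0.6226 -0.1966  0.031 ]
[np.float64(293.2612852898501), np.float64(354.7147755158376)]
[np.float64(296.41289240204014), np.float64(386.8856178035985)]
[[131 127 212 161 173 211 316 518 477 460 450 447]
 [153 309 465 406 418 393 374 470 449 459 444 455]
 [243 431 462 362 391 371 338 466 455 441 452 447]
 [450 489 462 356 389 364 340 456 461 449 453 459]
 [479 475 457 352 387 377 341 459 454 452 452 448]
 [262 474 452 380 387 373 339 417 462 450 446 444]
 [216 211 228 363 399 383 342 404 460 462 455 452]
 [246 233 247 277 395 383 338 368 465 457 455 441]
 [252 228 248 285 392 384 336 376 470 454 452 451]
 [252 244 235 267 393 377 388 369 462 459 459 454]
 [244 230 219 256 396 370 355 359 402 450 468 449]
 [231 240 225 259 365 385 306 186 239 302 471 459]
 [240 242 221 208 313 357 449 430 273 229 423 463]
 [244 247 203 250 489 518 753 759 568 211 422 478]
 [237 230 174 231 447 406 472 738 753 335 429 468]
 [243 247 187 248 441 432 410 530 749 370 192 206]
 [235 246 228 251 412 438 472 660 522 191 212 222]
 [234 246 240 230 218 213 211 195 198 223 245 254]
 [236 243 245 240 224 237 233 232 238 233 238 229]
 [244 237 241 237 242 250 240 252 239 250 252 249]]
```

View pics/w18c.png

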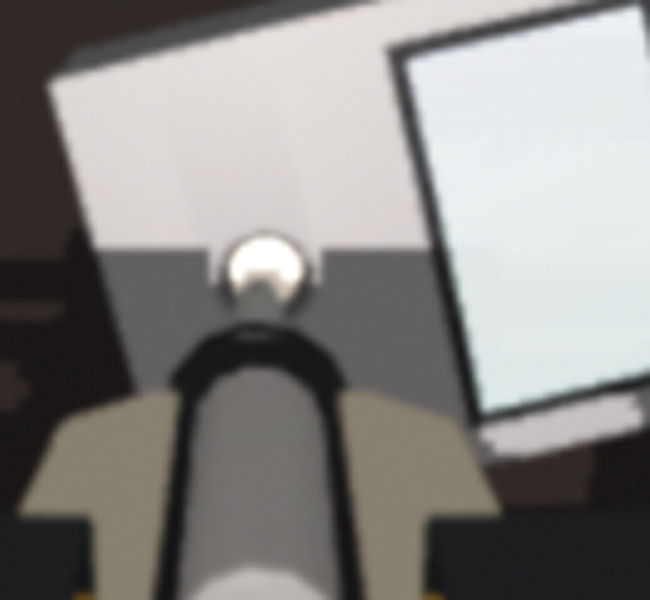

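>>> step_arm --moves '[{"delta_rot":[0,0,0],"slide":[0,0.001,0.002],"jaw":255},{"delta_rot":[0,0,0],"slide":[0.004,0,0],"jaw":255},{"delta_rot":[0,0,0],"slide":[0.004,0,0],"jaw":255},{"delta_rot":[0,0,0],"slide":[0.003,0,0],"jaw":255},{"delta_rot":[0,0,0],"slide":[0,0,0],"jaw":255}]'

```text
t: 45.48
eef_pos: [0.624, -0.1955, 0.0978]
orientation: [[-0.001, 0.0, 1.0], [0.0, 1.0, -0.0], [-1.0, 0.0, -0.001]]
contact_force: [-0.6, -0.4, 1.1]
gripper_width: 0.168
```

>>> step_arm --moves '[{"delta_rot":[0,0,0],"slide":[0.002,0,0],"jaw":255},{"delta_rot":[0,0,0],"slide":[0,0,0],"jaw":255}]'

```text
t: 45.72
eef_pos: [0.6242, -0.1956, 0.0961]
orientation: [[-0.0, -0.0, 1.0], [-0.0, 1.0, 0.0], [-1.0, -0.0, -0.0]]
contact_force: [-1.8, -0.0, 2.4]
gripper_width: 0.168
```

>>> step_arm --moves '[{"delta_rot":[0,0,0],"slide":[0.001,0,0],"jaw":255},{"delta_rot":[0,0,0],"slide":[0,0,0],"jaw":255}]'

```text
t: 45.98
eef_pos: [0.6242, -0.1956, 0.0951]
orientation: [[-0.0, 0.0, 1.0], [-0.0, 1.0, -0.0], [-1.0, -0.0, -0.0]]
contact_force: [-1.2, 0.6, 3.0]
gripper_width: 0.167
```

Force is following the spring curve, so the tip is on the button. Press through to the stop.

>>> step_arm --moves '[{"delta_rot":[0,0,0],"slide":[0.001,0,0],"jaw":255},{"delta_rot":[0,0,0],"slide":[0,0,0],"jaw":255}]'

```text
t: 46.22
eef_pos: [0.6243, -0.1956, 0.0947]
orientation: [[0.0, -0.0, 1.0], [-0.0, 1.0, 0.0], [-1.0, -0.0, 0.0]]
contact_force: [-1.8, 0.5, 6.0]
gripper_width: 0.167
```

>>> step_arm --moves '[{"delta_rot":[0,0,0],"slide":[0.001,0,0],"jaw":255},{"delta_rot":[0,0,0],"slide":[0,0,0],"jaw":255},{"delta_rot":[0,0,0],"slide":[0,0,0],"jaw":255}]'

```text
t: 46.6
eef_pos: [0.6244, -0.1956, 0.0946]
orientation: [[0.0, 0.0, 1.0], [-0.001, 1.0, -0.0], [-1.0, -0.001, 0.0]]
contact_force: [-3.0, 1.2, 9.3]
gripper_width: 0.167
```

>>> step_arm --moves '[{"delta_rot":[0,0,0],"slide":[-0.01,0,0],"jaw":255},{"delta_rot":[0,0,0],"slide":[-0.03,0,0],"jaw":255},{"delta_rot":[0,0,0],"slide":[-0.03,0,0],"jaw":255},{"delta_rot":[0,0,0],"slide":[0,0.018,-0.034],"jaw":255},{"delta_rot":[0,0,0],"slide":[0,0.018,-0.035],"jaw":255},{"delta_rot":[0,0,0],"slide":[0,0.018,-0.035],"jaw":255},{"delta_rot":[0,0,0],"slide":[0,0.018,-0.035],"jaw":255},{"delta_rot":[0,0,0],"slide":[0,0,0],"jaw":255},{"delta_rot":[0,0,0],"slide":[0,0,0],"jaw":255},{"delta_rot":[0,0,0],"slide":[0,0,0],"jaw":255}]'

```text
t: 47.85
eef_pos: [0.4866, -0.1242, 0.1629]
orientation: [[0.001, 0.001, 1.0], [0.0, 1.0, -0.001], [-1.0, 0.0, 0.001]]
contact_force: [0.3, 0.6, -0.4]
gripper_width: 0.166
```

```bash
python3 - <<'E'
from h import *
np.set_printoptions(precision=4,suppress=True)
c=cap('wrist','w20'); s=c['s'];print(s['t'],s['eef_pos'],s['contact_force'],s['gripper_width'])
c=cap('scene','s20'); b=c['img'][130:330,120:420,::-1]; cv2.imwrite('pics/s20c.png',cv2.resize(b,(800,533),interpolation=cv2.INTER_CUBIC))
c=cap('top','t20')
a=c['img'][100:310,150:490,::-1]; cv2.imwrite('pics/t20c.png',cv2.resize(a,(800,494),interpolation=cv2.INTER_CUBIC))
E
```

```text
47.85 [ 0.4866 -0.1242  0.1629] [ 0.2916  0.5587 -0.4171] 0.16611759922428374
```

View pics/w20.png

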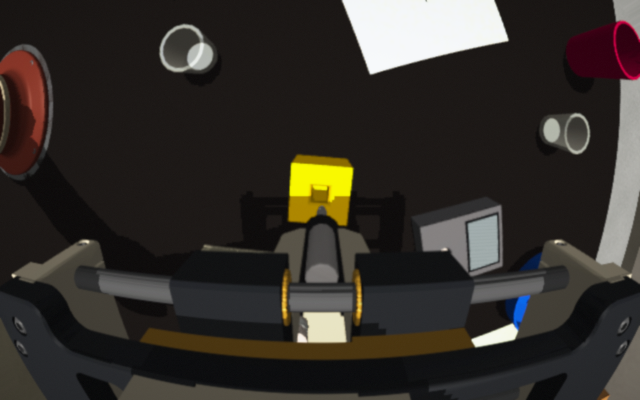

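View pics/s20c.png

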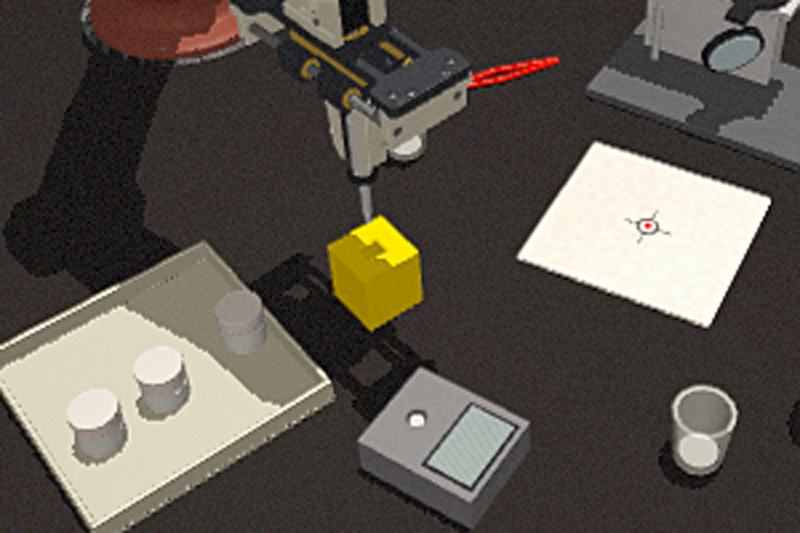

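View pics/t20c.png

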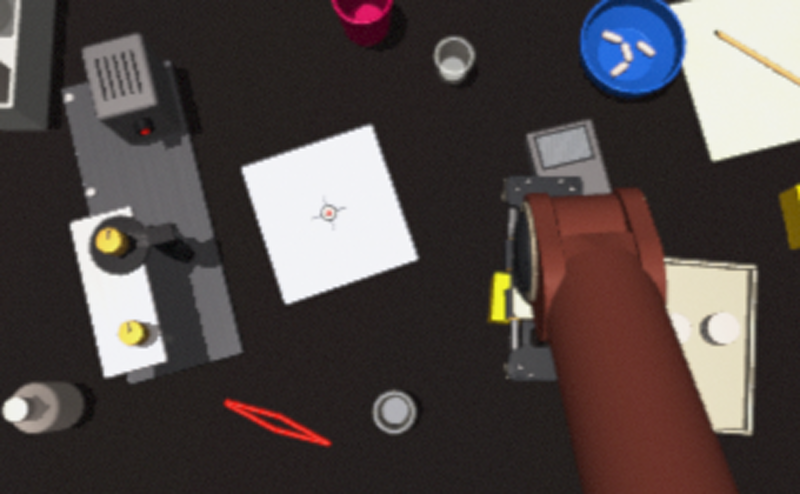

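All three jars are upright in the tray, the spot is in the ring, and the stylus is aligned over the stand hole. Lower it in.

>>> step_arm --moves '[{"delta_rot":[0,0,0],"slide":[0.02,0,-0.001],"jaw":255},{"delta_rot":[0,0,0],"slide":[0.015,0,0],"jaw":255},{"delta_rot":[0,0,0],"slide":[0.015,0,0],"jaw":255},{"delta_rot":[0,0,0],"slide":[0.015,0,0],"jaw":255},{"delta_rot":[0,0,0],"slide":[0.012,0,0],"jaw":255},{"delta_rot":[0,0,0],"slide":[0.005,0,0],"jaw":255},{"delta_rot":[0,0,0],"slide":[0,0,0],"jaw":255},{"delta_rot":[0,0,0],"slide":[0,0,0],"jaw":255}]'

```text
t: 49.0
eef_pos: [0.4847, -0.1236, 0.0813]
orientation: [[0.001, -0.0, 1.0], [-0.0, 1.0, 0.0], [-1.0, -0.0, 0.001]]
contact_force: [1.4, -0.1, -0.3]
gripper_width: 0.167
```

>>> step_arm --moves '[{"delta_rot":[0,0,0],"slide":[0.002,0,0],"jaw":255},{"delta_rot":[0,0,0],"slide":[0,0,0],"jaw":255},{"delta_rot":[0,0,0],"slide":[0.001,0,0],"jaw":255},{"delta_rot":[0,0,0],"slide":[0,0,0],"jaw":255},{"delta_rot":[0,0,0],"slide":[0,0,0],"jaw":255}]'

```text
t: 49.62
eef_pos: [0.4842, -0.1236, 0.0779]
orientation: [[0.0, 0.0, 1.0], [0.0, 1.0, -0.0], [-1.0, 0.0, 0.0]]
contact_force: [0.3, -1.1, -0.5]
gripper_width: 0.17
```

>>> step_arm --moves '[{"delta_rot":[0,0,0],"slide":[0.001,0,0],"jaw":255},{"delta_rot":[0,0,0],"slide":[0,0,0],"jaw":200},{"delta_rot":[0,0,0],"slide":[0,0,0],"jaw":110},{"delta_rot":[0,0,0],"slide":[0,0,0],"jaw":60},{"delta_rot":[0,0,0],"slide":[0,0,0],"jaw":60},{"delta_rot":[0,0,0],"slide":[0,0,0],"jaw":60},{"delta_rot":[0,0,0],"slide":[-0.03,0,0],"jaw":60},{"delta_rot":[0,0,0],"slide":[-0.05,0,0],"jaw":60},{"delta_rot":[0,0,0],"slide":[-0.05,0,0],"jaw":60},{"delta_rot":[0,0,0],"slide":[-0.02,0,0],"jaw":60},{"delta_rot":[0,0,0],"slide":[0,-0.03,0.03],"jaw":60},{"delta_rot":[0,0,0],"slide":[0,-0.03,0.03],"jaw":60}]'

```text
t: 51.12
eef_pos: [0.545, -0.1841, 0.2277]
orientation: [[0.001, -0.001, 1.0], [-0.001, 1.0, 0.001], [-1.0, -0.001, 0.001]]
contact_force: [1.2, 0.6, 0.1]
gripper_width: 0.768
```

>>> step_arm --moves '[{"delta_rot":[0,0,0],"slide":[0,-0.05,0.04],"jaw":60},{"delta_rot":[0,0,0],"slide":[0,-0.05,0.04],"jaw":60},{"delta_rot":[0,0,0],"slide":[0,-0.05,0.04],"jaw":60},{"delta_rot":[0,0,0],"slide":[0,0,0],"jaw":60},{"delta_rot":[0,0,0],"slide":[0,0,0],"jaw":60},{"delta_rot":[0,0,0],"slide":[0,0,0],"jaw":60}]'

```text
t: 51.88
eef_pos: [0.6612, -0.3281, 0.228]
orientation: [[0.001, -0.002, 1.0], [0.001, 1.0, 0.002], [-1.0, 0.001, 0.001]]
contact_force: [-0.3, 1.4, 0.3]
gripper_width: 0.765
```

```bash
python3 - <<'E'
from h import *
np.set_printoptions(precision=4,suppress=True)
s=read_state();print(s['t'],s['eef_pos'],s['contact_force'])
c=cap('scene','s21'); b=c['img'][130:330,120:420,::-1]; cv2.imwrite('pics/s21c.png',cv2.resize(b,(800,533),interpolation=cv2.INTER_CUBIC))
c=cap('top','t21')
a=c['img'][100:310,150:490,::-1]; cv2.imwrite('pics/t21c.png',cv2.resize(a,(800,494),interpolation=cv2.INTER_CUBIC))
E
python3 spot.py 21
```

```text
51.875 [ 0.6612 -0.3281  0.228 ] [-0.3356  1.3816  0.2704]
scene [362.5, 214.5] 4 [0.5956 0.1045 0.005 ]
crop origin 317 179
top [289.3, 190.3] 3 [0.5943 0.1051 0.005 ]
crop origin 244 154
52.075 [ 0.6613 -0.3292  0.2281] [ 0.6008  0.7888 -0.3841  1.0856  0.2786  1.3139  0.2521] [-0.4489  0.3151 -0.2221] 0.7639364577763116
```

View pics/s21c.png

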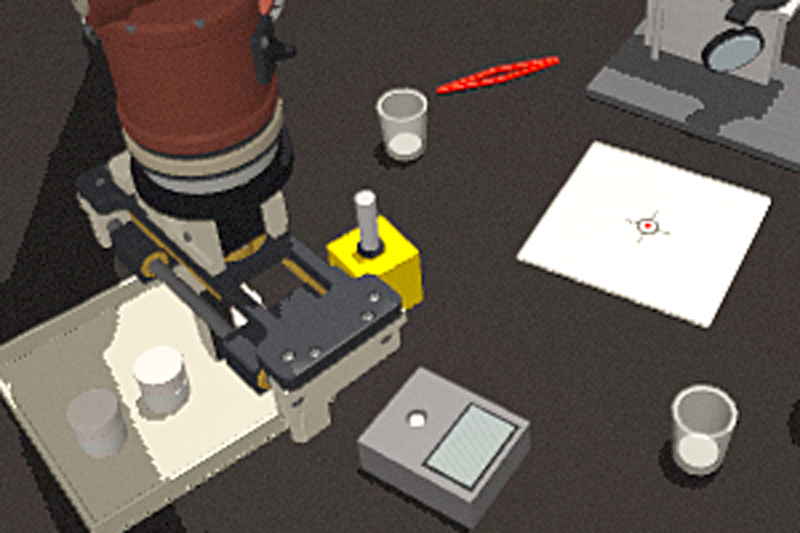

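View pics/t21c.png

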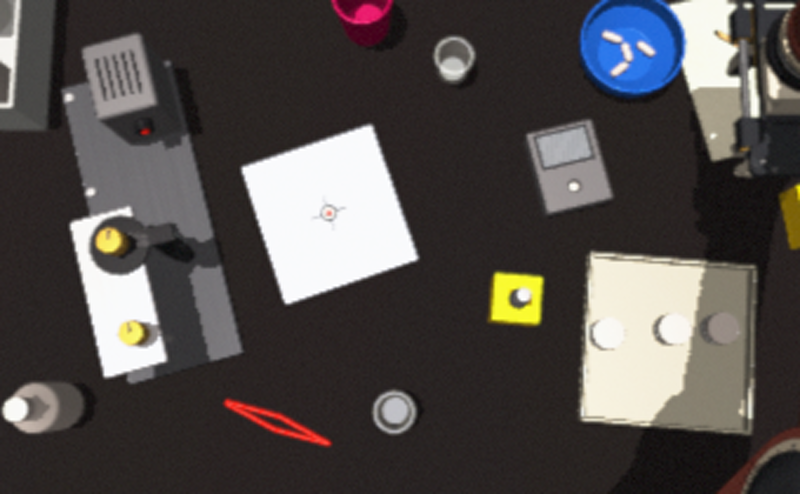

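View pics/s_21c.png

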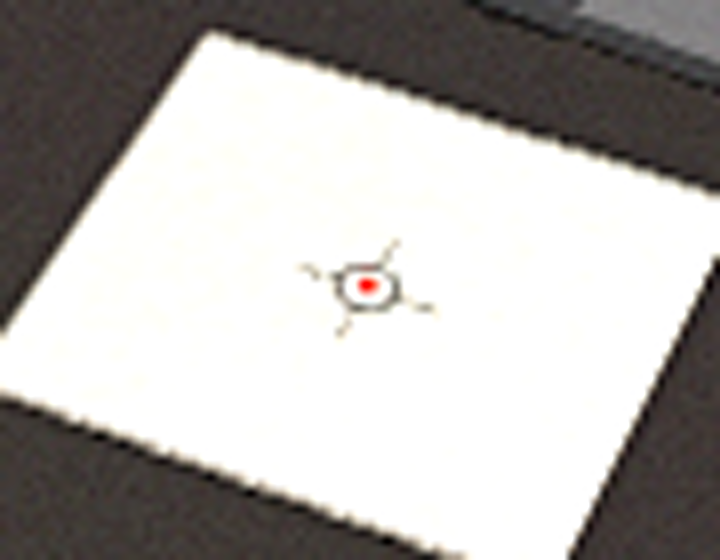

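The final pictures show the spot centred in the ring and three jars upright in the tray. The stylus is upright in the stand, the button is up, and the arm is clear.

```bash
python3 -c "
from plant import workorder
print(workorder.job_done())"
```

```text
the job is handed in; nothing more can be done
None
```

The setup is done and I handed it in at about 52 s; the system reported no verdict.

- **Jars:** Three jars were on the screen, and all three now stand upright in the tray. After placing, one was found about 20 mm from where I set it, against the tray wall. I took this for the announced knock and left it, since it was still upright and inside the limits.
- **Spot:** I turned screw a by about −1.08 rad and screw b by about −2.7 rad. The final scene and top pictures show the spot in the middle of the ring, and the cameras' position readings agree to about 2 mm.
- **Button:** The stylus tip followed the spring down to a hard stop, at about 9 N with no more travel. The tip's estimated position was about 4 mm below the unpressed button top. The button looks up again in the last pictures.
- **Stylus:** It is back in the stand, released at its original height. It looks upright with its collar on the stand's top, as at the start.

No check failed. I judged the stylus tilt and the button's return from the pictures, as neither could be measured directly.

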